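Pack the needle case and bolt it shut

ROBOT

A 6-joint arm with a two-finger parallel gripper is mounted at the origin on the work surface. World frame = base frame: x ahead of the robot, y to its left, z up, the work surface at z = 0. Lengths are in m, angles in rad, forces in N, time in s.
With the tool pointing down it reaches from about 0.25 to 0.725 m from the base axis. Payload 4 kg.
Tool frame: the origin (TCP) lies between the finger pads; the fingertips stand 11 mm ahead of it and the grasp point (between the pads) lies 8 mm behind it; z points along the fingers, y is the line along which they close (so a half turn about z gives the same grasp; the last joint's range is limited). The gripper opens to 85 mm and grips with 20 to 120 N. Pads are 22 mm wide; open, the fingers measure 114 mm over their backs; the gripper's body (76 mm by 85 mm) begins 54 mm behind the grasp point. The pads swing forward as they close: fully open they stand 13 mm farther back than shut.
Start: joints at [1.118, 0.241, 0.005, 1.335, 0, 1.571], TCP at [0.219, 0.45, 0.242] pointing down, gripper open.
Joint ranges: [-2.72, 2.72], [-1.05, 1.87], [-1.09, 1.28], [-1.99, 2.15], [-1.42, 1.44], [-3.14, 3.14]. Speed limits (rad/s): [2.79, 2.79, 3.14, 3.14, 3.14, 3.14].

INTERFACE

Orientations are given as a rotation vector (axis times angle).
In Python, from cell import robot gives the robot as it stands. The module is installed in compiled form; this text tells all that it offers.
- The arm moves only by the tool jog_arm, never from a script. Its argument "rows" is a list of rows, each an object with "claw": the closure, from -1 (fully open) to 1 (shut); "slide": the shift along the tool's x, y, z in mm, a list of three; "turn": the turn, a rotation vector about the tool's x, y, z in degrees, a list of three. In form: [{"claw": claw, "slide": [x, y, z], "turn": [ax, ay, az]}, ...]. A call has exactly 10 rows; each row is the pose to reach, as a shift and turn from the pose commanded when the call began, along the tool's axes at that moment; what a row does not reach only later rows make up. A row lasts 1/8 s, in which the tool goes at most 62.5 mm and 10.7 degrees, less where a joint would pass 70% of its speed; a pose out of reach is approached as far as the arm can. A call with a gripper value outside its range is refused whole. The fingers move at their own pace and stop on an object; "grip_force" is the grip in N (left out, the last holds). Time passes only in rows, so rows that repeat a pose let the fingers close, or fill a call up. It gives the time, the measured TCP pose, the force, the opening and the grip force at its end, in the units of the state.
- robot.get_obs(): the state, without advancing time (a new reading comes with each control period).
- robot.grab_frame(name): name is "side" or "top"; returns a dict with "image" (384x512x3 uint8, blue, green, red), "K" (3x3 intrinsics, pixels), "k1" (the pictures are not rectified: a ray, as slopes to the right and down, at radius r is drawn at 1 + k1 r^2 times it, then the intrinsics apply), "camera_from_world" (4x4, takes a point from world to camera coordinates). Camera axes: x right, y down, z forward; pixel columns grow to the right and rows downward; lengths in m; the calibration is good to about 2 mm. A picture is of the moment at which its call begins. There is no depth.
- robot.hand_in(): hands the job in; it is judged then, once.
Trained networks look in the newest picture that a camera, given by its name, has taken for a name from the list of things; names that differ only in an ending like _2 or _b are one class to them, and where a whole thing is asked for, a point or a joint stands for the part that bears it (a point fixed in the world has none). Each returns a list of dicts, best first, with "score" (0 to 1); they miss things now and then, are a little off and sometimes report something else, mostly with a low value. They report only what shows in the picture. A call takes as long as a camera call.
- robot.recognise(camera, label): "position" ([column, row] in pixels, amid what is visible of it).
- robot.mark_of(camera, label): "position" ([column, row] in pixels: a listed point, or the origin of a listed thing).
The state is a dict: "time": time; "joint_pos": joint angles; "joint_vel": joint speeds; "joint_efforts": joint torques, N m; "ee_pos": TCP position; "eef_rot": TCP orientation; "ft_force": force on the tool from outside, world axes, zero at the start; "moment": the same for the moment, N m; "opening": finger opening in m; "grip_force": force on a finger pad.
Only numpy, scipy, OpenCV 4.12 (cv2) and the standard library are available. Lean on these libraries where they do the work, as an engineer would, in place of code of your own. Each camera call takes 0.05 s, during which the arm holds its last target. There are 200 camera calls.

TASK

The needle case is bolted shut: draw the bolt back, slide the lid wide open, and put every bamboo needle tube from the ledge into the case, lying down so that none sticks up above the rim. Then slide the lid fully home over them and push the bolt fully home again. Leave the other things on the ledge where they are.

Things in the scene. Friction and masses are not known exactly. Their poses are not given: they have to be found in the camera images.
- case: Needle case: oblong brass box fixed to the ledge, outside 144 mm (its x) by 184 mm (its y). Origin: on the ledge under the middle of the inner space; z up; y the long way, the way the lid opens; the bolt is on the +x side. Inner space x -60 to 60, y -83 to 83 mm; rim at z 36 mm. Guides along both long sides, |x| 63 to 72 mm, rise to z 46.5 mm. Its floor has a deep and a shallow part.
- deep_floor (a point): Middle of the deep part of the case's floor: 120 mm (x) by 100 mm (case y -83 to +17 mm), floor at z 6 mm, 30 mm below the rim.
- shallow_floor (a point): Middle of the shallow part of the case's floor: 120 mm (x) by 66 mm (case y +17 to +83 mm), floor at z 16 mm, 20 mm below the rim. A 10 mm step divides it from the deep part.
- lid (a joint): Sliding lid, m: 0 closed (against a stop), 0.178 fully open, moves along the case's +y. Dark wooden plate 130 x 178 x 5 mm, underside 1 mm over the rim: what sticks up stops it or is shoved by it. Friction 2.5 N, stays where left. A notch 15 mm wide, 15 mm deep in its +x edge takes the bolt when both are home; the bolt then blocks it (3 mm play).
- lid_grip (a point): Point in the lid's brass grip bar (moves with the lid). Bar 50 mm along the case's x, 14 mm thick along y, from the lid's top (z 42 mm) up to z 70 mm; this point is in its middle at z 60 mm, at case x 0, y -30 mm + lid value.
- bolt (a joint): Lock bolt, m: 0 home in the lid's notch, 0.022 fully drawn, moves along the case's +x, away from the lid. The lid is free from 0.013 on. Friction 2 N, stays where left. Steel bar 9 mm wide on a brass bracket (75 x 44 mm, top at z 35.5 mm) on the case's +x side. It goes home only when the lid is closed to within 3 mm.
- bolt_grip (a point): Point in the bolt's brass thumb tab (moves with it). Tab 14 mm along the case's x, 26 mm along y, from z 42.5 to z 68.5 mm; this point is in its middle at z 58 mm, at case x 110 mm + bolt value, y +30 mm. About 30 mm of clear space between tab and guide.
- thick1_center (a point): Centre of a thick needle tube (may be absent: None): bamboo bar of square section 26 x 26 mm, 54 mm long along its own x, square brass bands near both ends, loose, 35 to 70 g. Starts lying on the ledge on the case's -y side. May lie on any of its four long faces.
- thick2_center (a point): Centre of a thick needle tube (may be absent: None): bamboo bar of square section 26 x 26 mm, 54 mm long along its own x, square brass bands near both ends, loose, 35 to 70 g. Starts lying on the ledge on the case's -y side. May lie on any of its four long faces.
- thick3_center (a point): Centre of a thick needle tube (may be absent: None): bamboo bar of square section 26 x 26 mm, 54 mm long along its own x, square brass bands near both ends, loose, 35 to 70 g. Starts lying on the ledge on the case's -y side. May lie on any of its four long faces.
- thin1_center (a point): Centre of a thin needle tube (may be absent: None): bamboo bar of square section 16 x 16 mm, 54 mm long along its own x, square brass bands near both ends, loose, about 25 g. Starts lying on the ledge on the case's -y side. May lie on any of its four long faces.
- thin2_center (a point): Centre of a thin needle tube (may be absent: None): bamboo bar of square section 16 x 16 mm, 54 mm long along its own x, square brass bands near both ends, loose, about 25 g. Starts lying on the ledge on the case's -y side. May lie on any of its four long faces.
- thin3_center (a point): Centre of a thin needle tube (may be absent: None): bamboo bar of square section 16 x 16 mm, 54 mm long along its own x, square brass bands near both ends, loose, about 25 g. Starts lying on the ledge on the case's -y side. May lie on any of its four long faces.
- jade: Round jade massage stone, 60 mm wide, 21 mm high. Origin under its middle. Leave alone.
- medicine: Squat brown medicine bottle with cork, 68 mm wide, 84 mm high. Origin under its middle. Leave alone.
- mortar: White bowl (mortar), 100 mm wide, 60 mm high. Origin under its middle. Leave alone.
- teacup: Teacup, 70 mm wide, 50 mm high. Origin under its middle. Leave alone.
- weight: Small brass balance weight, 34 mm wide, 30 mm high. Origin under its middle. Leave alone.
- jar1: Clear glass cupping jar, 72 mm wide, 71 mm high, mouth-down in the bamboo rack on the left. Origin under its middle. Leave alone.
- jar2: Clear glass cupping jar, 72 mm wide, 71 mm high, mouth-down in the bamboo rack on the left. Origin under its middle. Leave alone.
- jar3: Clear glass cupping jar, 72 mm wide, 71 mm high, mouth-down in the bamboo rack on the left. Origin under its middle. Leave alone.

How it is judged:
By the outcome, as a careful person would: the job done as asked, in the order asked, and still so for the second after the job is handed in, with the robot touching nothing.
Of thick1, thick2, thick3, thin1, thin2, thin3 only 4 to 6 are there at a start; the rules pass over those that are not, and their reading is None.
At some moment in a run one of thick1, thick2, thick3, thin1, thin2, thin3 may be knocked a few centimetres aside while the robot is not near it.
Once in a run the grip may slacken for a moment while it holds something.
It also fails if it takes over 210 s, if anything falls off the work surface, if the arm or the gripper's body presses on something with over 40 N, if the wrist force passes 120 N, or if a joint passes its speed limit or range.

## Working session

There is one attempt and no reset: what is moved stays moved. The work goes in short steps, Python scripts to look and compute and a tool call to move; the robot and the scene stay as the last step left them, time stands still between calls to the robot, and variables do not carry over. Pictures are saved under pics/ and viewed, at most 14 in all, crops included, and the job is handed in when it is done.

Besides the shell and the picture viewer there is one more tool, called after "Call:" by a JSON object that holds its "api" and its "payload", one argument or row to a line. jog_arm: Moves the arm, as the interface text tells. Its arguments: {"type":"object","properties":{"rows":{"type":"array","items":{"type":"object","properties":{"claw":{"type":"number"},"slide":{"type":"array","items":{"type":"number"}},"turn":{"type":"array","items":{"type":"number"}}}}},"grip_force":{"type":"number"}},"required":["rows"]}

```bash
mkdir -p pics
cat > h.py <<'E'
import numpy as np, cv2
from cell import robot
from scipy.spatial.transform import Rotation as R
def grab(n,save=None):
    f=robot.grab_frame(n)
    if save: cv2.imwrite('pics/'+save,f['image'])
    return f
def ray(f,px):
    K=np.array(f['K']);d=np.array([(px[0]-K[0,2])/K[0,0],(px[1]-K[1,2])/K[1,1]])
    u=d.copy()
    for _ in range(20): u=d/(1+f['k1']*(u@u))
    T=np.array(f['camera_from_world']);Ri=T[:3,:3].T
    return -Ri@T[:3,3], Ri@np.array([u[0],u[1],1])
def at(f,px,z):
    o,d=ray(f,px); return o+d*(z-o[2])/d[2]
def proj(f,p):
    T=np.array(f['camera_from_world']);c=T[:3,:3]@np.array(p)+T[:3,3];u=c[:2]/c[2]
    u=u*(1+f['k1']*(u@u));K=np.array(f['K']);return np.array([K[0,0]*u[0]+K[0,2],K[1,1]*u[1]+K[1,2]])
def tri(fs,pxs):
    A=np.zeros((3,3));b=np.zeros(3)
    for f,p in zip(fs,pxs):
        o,d=ray(f,p);d/=np.linalg.norm(d);M=np.eye(3)-np.outer(d,d);A+=M;b+=M@o
    return np.linalg.solve(A,b)
E
python3 - <<'E'
from h import *
np.set_printoptions(precision=3,suppress=True)
o=robot.get_obs();print(o)
F={n:grab(n,n+'0.png') for n in('top','side')}
for n in F:
    print(n,F[n]['K'][0],F[n]['k1'],ray(F[n],(256,192)))
    for l in ['case','deep_floor','shallow_floor','lid_grip','bolt_grip','thick1_center','thin1_center','jade','weight','teacup','mortar','medicine']:
        print(l,[(np.round(d['position'],1).tolist(),round(d['score'],2)) for d in robot.mark_of(n,l)])
E
```

```text
{'time': 0.0, 'joint_pos': array([1.118, 0.241, 0.004, 1.335, 0.   , 1.571]), 'joint_vel': array([ 0.   , -0.001, -0.001,  0.001,  0.   ,  0.001]), 'joint_efforts': array([  0.   , -37.232,  25.241,   0.017,   0.   ,   0.   ]), 'ee_pos': array([0.218, 0.449, 0.241]), 'eef_rot': array([-0.705, -3.061,  0.003]), 'ft_force': array([ 0.048,  0.155, -0.688]), 'moment': array([ 0.036,  0.028, -0.018]), 'grip_force': 0.0, 'opening': 0.08535279803342698}
top [414.414   0.    258.173] -0.061678140480869656 (array([ 0.471, -0.022,  1.482]), array([ 0.085,  0.005, -0.996]))
case [([234.5, 209.3], 0.56)]
deep_floor []
shallow_floor [([222.1, 210.0], 0.85)]
lid_grip [([243.4, 207.7], 0.76), ([237.6, 210.0], 0.41), ([313.8, 236.4], 0.18)]
bolt_grip [([226.8, 178.1], 0.39)]
thick1_center [([347.8, 235.1], 0.71)]
thin1_center []
jade [([303.4, 209.3], 0.72), ([289.2, 154.0], 0.6), ([232.6, 208.2], 0.59)]
weight [([327.4, 266.0], 0.4)]
teacup [([417.7, 228.2], 0.93)]
mortar [([328.1, 151.8], 0.51)]
medicine [([327.7, 149.9], 0.68), ([97.0, 214.8], 0.22)]
side [448.088   0.    253.459] 0.026917184386224376 (array([ 0.238, -1.023,  1.184]), array([ 0.226,  0.66 , -0.717]))
case [([239.6, 199.0], 0.59), ([259.7, 245.5], 0.52)]
deep_floor [([240.1, 206.3], 0.77), ([240.4, 198.8], 0.56)]
shallow_floor [([231.8, 190.0], 0.84)]
lid_grip [([240.2, 193.1], 0.63)]
bolt_grip [([262.8, 176.9], 0.57), ([231.8, 258.0], 0.51), ([241.3, 200.9], 0.32)]
thick1_center [([240.3, 292.4], 0.63), ([205.6, 109.2], 0.55)]
thin1_center []
jade [([240.7, 205.6], 0.68), ([303.2, 222.7], 0.5), ([231.5, 257.3], 0.38), ([274.2, 288.0], 0.28)]
weight [([199.0, 285.8], 0.41)]
teacup [([274.6, 377.0], 0.81)]
mortar [([311.5, 192.2], 0.69)]
medicine [([328.6, 258.2], 0.97), ([258.3, 246.3], 0.66)]
```

View pics/top0.png

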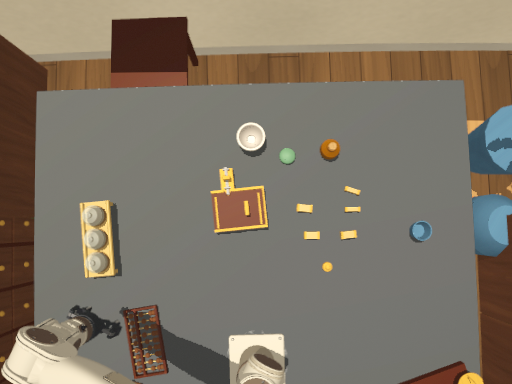

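View pics/side0.png

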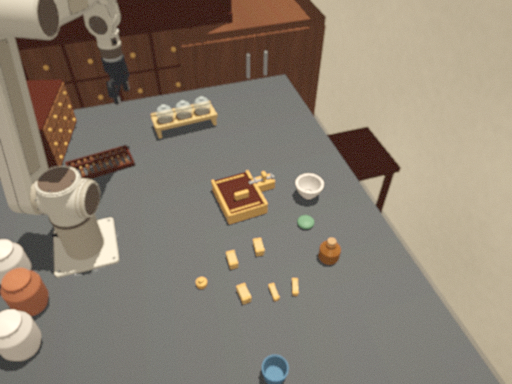

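Top view: case at about (240,209) with bolt at (227,180). Five tubes show: thick ones at (305,209), (312,236), (349,235) and thin ones at (353,190), (353,209). The weight is at (327,267).

Run:
```python
from h import *
np.set_printoptions(precision=4,suppress=True)
a=cv2.imread('pics/top0.png');b=cv2.imread('pics/side0.png')
c=cv2.resize(a[160:280,205:365],None,fx=5,fy=5,interpolation=cv2.INTER_CUBIC)
cv2.imwrite('pics/c1.png',c)
d=cv2.resize(b[160:310,190:350],None,fx=4,fy=4,interpolation=cv2.INTER_CUBIC)[:600]
cv2.imwrite('pics/c2.png',d)
F={n:grab(n) for n in('top','side')}
for n,im,box in(('top',a,(205,160,440,280)),('side',b,(190,225,310,310))):
    h=cv2.cvtColor(im,cv2.COLOR_BGR2HSV)
    m=((h[...,1]>90)&(h[...,2]>110)&(h[...,0]<35)).astype(np.uint8)
    k,lab,st,ce=cv2.connectedComponentsWithStats(m)
    for i in range(1,k):
        x,y=ce[i]
        if box[0]<x<box[2] and box[1]<y<box[3] and st[i,4]>15:
            pts=np.argwhere(lab==i)[:,::-1].astype(np.float32)
            q=np.array([at(F[n],p,0.02)[:2] for p in pts]);w,v=np.linalg.eigh(np.cov(q.T))
            print(n,ce[i],st[i,4],at(F[n],ce[i],.016),np.degrees(np.arctan2(v[1,1],v[0,1])),np.sqrt(w*12))
```

```text
top [237.9594 205.9753] 2466 [0.5484 0.0514 0.016 ] 50.72886025800518 [0.1728 0.1937]
top [351.8506 189.9655] 87 [ 0.5952 -0.3552  0.016 ] 72.11470061777965 [0.0195 0.0574]
top [304.1832 207.9237] 131 [ 0.5356 -0.183   0.016 ] 83.57358355537684 [0.0279 0.0584]
top [352.4051 208.9747] 79 [ 0.5275 -0.3544  0.016 ] 89.19119033666482 [0.0173 0.0566]
top [311.5    234.6364] 132 [ 0.4406 -0.2058  0.016 ] 88.62172302284726 [0.0291 0.0571]
top [347.9478 234.097 ] 134 [ 0.439 -0.335  0.016] 94.28582992149795 [0.0279 0.0603]
top [326.8068 266.3977] 88 [ 0.3278 -0.2562  0.016 ] 66.79306375246107 [0.0306 0.0339]
side [258.1012 246.4226] 168 [ 0.5351 -0.1848  0.016 ] 80.49828926198488 [0.0307 0.0712]
side [231.486 259.095] 179 [ 0.4387 -0.2068  0.016 ] 85.04381905041917 [0.0302 0.0711]
side [200.9431 282.3415] 123 [ 0.3264 -0.2612  0.016 ] 80.92260503207402 [0.0323 0.0394]
side [294.6577 286.4505] 111 [ 0.5927 -0.3617  0.016 ] 70.21389332428255 [0.0185 0.0629]
side [243.3223 293.1232] 211 [ 0.4381 -0.3365  0.016 ] 91.414084987563 [0.0315 0.0673]
side [273.2479 291.4793] 121 [ 0.5251 -0.3585  0.016 ] 87.99902284093712 [0.0204 0.062 ]
```

View pics/c1.png

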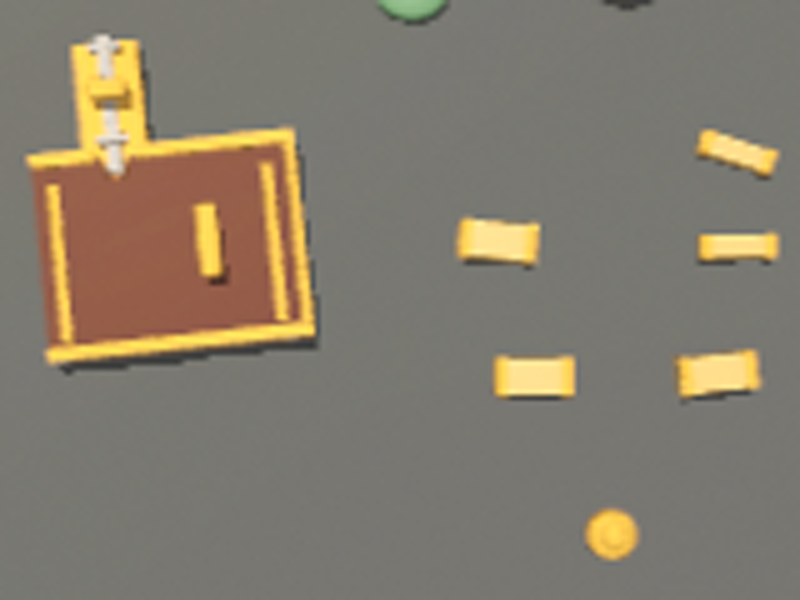

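View pics/c2.png

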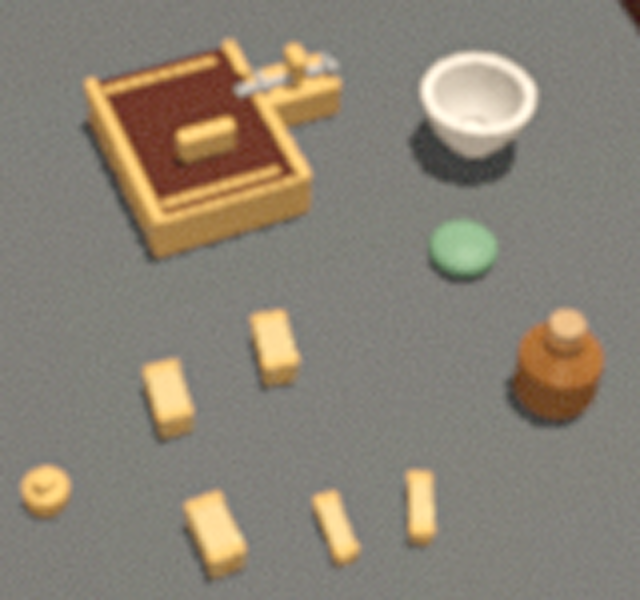

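Crops: the case is rotated about 5° with the lid closed, and the grip bar is at about (247,208) full-image. The tubes are three thick and two thin, all roughly along world y. Next I fit the case pose.

```bash
cat >> h.py <<'E'
def fitcase(F,cp):
    from scipy.optimize import least_squares
    def P(v,q): c,s=np.cos(v[2]),np.sin(v[2]); return [v[0]+c*q[0]-s*q[1],v[1]+s*q[0]+c*q[1],q[2]]
    fun=lambda v:np.concatenate([proj(F[n],P(v,q))-p for n,p,q in cp])
    r=least_squares(fun,[.54,.05,0.08],loss='soft_l1',x_scale=[.1,.1,.1]);return r.x,fun(r.x).reshape(-1,2),P
E
python3 - <<'E'
from h import *
np.set_printoptions(precision=4,suppress=True)
F={n:grab(n) for n in('top','side')}
t=lambda x,y:np.array([(x+.5)/5-.5+205,(y+.5)/5-.5+160])
s=lambda x,y:np.array([(x+.5)/4-.5+190,(y+.5)/4-.5+160])
g=46.5e-3
cp=[('top',t(293,128),(.072,-.092,g)),('top',t(316,333),(-.072,-.092,g)),('top',t(47,362),(-.072,.092,g)),('top',t(26,156),(.072,.092,g)),
('top',t(209,241),(0,-.03,.07)),
('side',s(86,80),(-.072,.092,g)),('side',s(154,223),(-.072,-.092,g)),('side',s(311,181),(.072,-.092,g)),('side',s(230,39),(.072,.092,g)),('side',s(206,130),(0,-.03,.07))]
v,r,P=fitcase(F,cp);print(v,np.degrees(v[2]));print(r)
for n in ('top','side'):
    v2,r2,_=fitcase(F,[c for c in cp if c[0]==n]);print(n,v2,abs(r2).max())
print('lid',P(v,(0,-.03,.06)),'bolt',P(v,(.11,.03,.058)))
print({n:proj(F[n],P(v,(.11,.03,.0685))) for n in F})
T=R.from_rotvec(robot.get_obs()['eef_rot']).as_matrix();print(T)
E
```

```text
[0.5376 0.0473 0.0779] 4.462122971951281
[[-0.1905  0.1146]
 [-0.484   0.3516]
 [ 0.3856  0.0018]
 [ 0.6421 -0.0673]
 [ 0.7814 -0.4273]
 [-0.5475  0.0173]
 [ 0.0135 -0.445 ]
 [-0.1395 -1.7343]
 [ 0.2321  0.1207]
 [ 0.0964 -0.0189]]
top [0.5376 0.0481 0.0817] 0.6597573580941116
side [0.5375 0.0455 0.0698] 1.197457015639685
lid [np.float64(0.5399701410390543), np.float64(0.01738233580370035), 0.06] bolt [np.float64(0.6449687269683575), np.float64(0.08575847895938525), 0.058]
{'top': array([226.5963, 177.3557]), 'side': array([263.4865, 173.1823])}
[[-0.8992  0.4375  0.    ]
 [ 0.4375  0.8992  0.    ]
 [-0.      0.     -1.    ]]
```

```bash
cat >> h.py <<'E'
C=np.array([.5376,.0478,.079])
def cw(x,y): # case mm -> world m
    c,s=np.cos(C[2]),np.sin(C[2]);x,y=x/1e3,y/1e3;return np.array([C[0]+c*x-s*y,C[1]+s*x+c*y])
def go(xy,z,yaw): # yaw = world angle of tool y (mod pi), deg; z in m
    o=robot.get_obs();T=R.from_rotvec(o['eef_rot']).as_matrix()
    best=None
    for k in(-180,0,180,360):
        a=np.radians(yaw+k);y=[np.cos(a),np.sin(a),0];G=np.c_[np.cross(y,[0,0,-1]),y,[0,0,-1]]
        rv=R.from_matrix(T.T@G).as_rotvec(degrees=True)
        if best is None or np.linalg.norm(rv)<np.linalg.norm(best): best=rv
    print('slide',np.round(1e3*T.T@(np.r_[xy,z]-o['ee_pos']),1),'turn',np.round(best,1),'| t',round(o['time'],2),'pos',np.round(o['ee_pos'],4),'F',np.round(o['ft_force'],1),'op',round(o['opening'],4),'g',round(o['grip_force'],1),'j6',np.round(o['joint_pos'][5],2))
CY=90+np.degrees(C[2])
E
python3 -c "
from h import *
go(cw(110,30),.13,CY)"
```

```text
slide [-542.1 -140.2  112.3] turn [  0.    0.  -30.5] | t 1.5 pos [0.2187 0.4496 0.2423] F [0.9 0.8 0.2] op 0.0854 g 0.0 j6 1.57
```

Call:
{"api": "jog_arm", "payload": {
  "rows": [
    {"claw": -0.2, "slide": [-540, -140, 112], "turn": [0, 0, -30.5]},
    {"claw": -0.2, "slide": [-540, -140, 112], "turn": [0, 0, -30.5]},
    {"claw": -0.2, "slide": [-540, -140, 112], "turn": [0, 0, -30.5]},
    {"claw": -0.2, "slide": [-540, -140, 112], "turn": [0, 0, -30.5]},
    {"claw": -0.2, "slide": [-540, -140, 112], "turn": [0, 0, -30.5]},
    {"claw": -0.2, "slide": [-540, -140, 112], "turn": [0, 0, -30.5]},
    {"claw": -0.2, "slide": [-540, -140, 112], "turn": [0, 0, -30.5]},
    {"claw": -0.2, "slide": [-540, -140, 112], "turn": [0, 0, -30.5]},
    {"claw": -0.2, "slide": [-540, -140, 112], "turn": [0, 0, -30.5]},
    {"claw": -0.2, "slide": [-540, -140, 112], "turn": [0, 0, -30.5]}
  ]
}}

```text
time: 2.75
ee_pos: [0.6448, 0.0845, 0.1288]
eef_rot: [0.12, -3.139, 0.001]
ft_force: [-0.2, -0.1, 0.3]
opening: 0.0514
grip_force: 0.0
```

```bash
python3 -c "
from h import *
go(cw(110,30),.058,CY)"
```

```text
slide [-0.3  1.9 70.8] turn [-0.  -0.  -0.2] | t 2.75 pos [0.6448 0.0845 0.1288] F [-0.2 -0.1  0.3] op 0.0514 g 0.0 j6 0.05
```

Call:
{"api": "jog_arm", "payload": {
  "rows": [
    {"claw": -0.2, "slide": [0, 2, 35], "turn": [0, 0, 0]},
    {"claw": -0.2, "slide": [0, 2, 60], "turn": [0, 0, 0]},
    {"claw": -0.2, "slide": [0, 2, 70], "turn": [0, 0, 0]},
    {"claw": 1, "slide": [0, 2, 70], "turn": [0, 0, 0]},
    {"claw": 1, "slide": [0, 2, 70], "turn": [0, 0, 0]},
    {"claw": 1, "slide": [0, 2, 70], "turn": [0, 0, 0]},
    {"claw": 1, "slide": [0, 2, 70], "turn": [0, 0, 0]},
    {"claw": 1, "slide": [0, 2, 70], "turn": [0, 0, 0]},
    {"claw": 1, "slide": [0, 2, 70], "turn": [0, 0, 0]},
    {"claw": 1, "slide": [0, 2, 70], "turn": [0, 0, 0]}
  ],
  "grip_force": 40
}}

```text
time: 4.0
ee_pos: [0.6434, 0.0893, 0.061]
eef_rot: [-0.125, 3.138, -0.001]
ft_force: [-0.4, -3.4, 2.7]
opening: 0.025
grip_force: 43.4
```

Call:
{"api": "jog_arm", "payload": {
  "rows": [
    {"claw": 1, "slide": [-4, 2, 0], "turn": [0, 0, 0]},
    {"claw": 1, "slide": [-8, 2, 0], "turn": [0, 0, 0]},
    {"claw": 1, "slide": [-12, 2, 0], "turn": [0, 0, 0]},
    {"claw": 1, "slide": [-16, 2, 0], "turn": [0, 0, 0]},
    {"claw": 1, "slide": [-20, 2, 0], "turn": [0, 0, 0]},
    {"claw": 1, "slide": [-24, 2, 0], "turn": [0, 0, 0]},
    {"claw": 1, "slide": [-25, 2, 0], "turn": [0, 0, 0]},
    {"claw": 1, "slide": [-25, 2, 0], "turn": [0, 0, 0]},
    {"claw": 1, "slide": [-25, 2, 0], "turn": [0, 0, 0]},
    {"claw": 1, "slide": [-25, 2, 0], "turn": [0, 0, 0]}
  ]
}}

```text
time: 5.25
ee_pos: [0.6642, 0.0911, 0.0608]
eef_rot: [0.123, -3.132, 0.006]
ft_force: [-10.0, -8.6, 10.2]
opening: 0.0249
grip_force: 44.2
```

Call:
{"api": "jog_arm", "payload": {
  "rows": [
    {"claw": 0, "slide": [0, 0, 0], "turn": [0, 0, 0]},
    {"claw": 0, "slide": [0, 0, 0], "turn": [0, 0, 0]},
    {"claw": 0, "slide": [0, 0, 0], "turn": [0, 0, 0]},
    {"claw": 0, "slide": [0, 0, -30], "turn": [0, 0, 0]},
    {"claw": 0, "slide": [0, 0, -60], "turn": [0, 0, 0]},
    {"claw": 0, "slide": [50, -40, -60], "turn": [0, 0, 0]},
    {"claw": 0, "slide": [100, -60, -60], "turn": [0, 0, 0]},
    {"claw": 0, "slide": [130, -60, -60], "turn": [0, 0, 0]},
    {"claw": 0, "slide": [130, -60, -60], "turn": [0, 0, 0]},
    {"claw": 0, "slide": [130, -60, -60], "turn": [0, 0, 0]}
  ]
}}

```text
time: 6.5
ee_pos: [0.5441, 0.0237, 0.1208]
eef_rot: [-0.126, 3.137, 0.0]
ft_force: [0.6, -0.2, -1.0]
opening: 0.0429
grip_force: 0.0
```

```bash
python3 -c "
from h import *
go(cw(0,-30),.058,CY)
F={n:grab(n,n+'1.png') for n in('top','side')}
for n in F: print(n,robot.mark_of(n,'bolt_grip'),[proj(F[n],np.r_[cw(110+b,30),.058]) for b in(0,22)])
"
```

```text
slide [ 4.7 -5.5 62.8] turn [0.  0.1 0.1] | t 6.5 pos [0.5441 0.0237 0.1208] F [ 0.6 -0.2 -1. ] op 0.0429 g 0.0 j6 -0.04
top [{'position': [223.1, 173.0], 'score': 0.44}] [array([226.65233652, 177.74755585]), array([226.03190783, 171.47188105])]
side [{'position': [269.3, 174.8], 'score': 0.52}] [array([263.34231985, 175.17577145]), array([268.87505358, 173.60664186])]
```

Call:
{"api": "jog_arm", "payload": {
  "rows": [
    {"claw": 0, "slide": [5, -4, 30], "turn": [0, 0, 0]},
    {"claw": 0, "slide": [5, -4, 55], "turn": [0, 0, 0]},
    {"claw": 0, "slide": [5, -4, 62], "turn": [0, 0, 0]},
    {"claw": 0, "slide": [5, -4, 62], "turn": [0, 0, 0]},
    {"claw": 1, "slide": [5, -4, 62], "turn": [0, 0, 0]},
    {"claw": 1, "slide": [5, -4, 62], "turn": [0, 0, 0]},
    {"claw": 1, "slide": [5, -4, 62], "turn": [0, 0, 0]},
    {"claw": 1, "slide": [5, -4, 62], "turn": [0, 0, 0]},
    {"claw": 1, "slide": [5, -4, 62], "turn": [0, 0, 0]},
    {"claw": 1, "slide": [5, -4, 62], "turn": [0, 0, 0]}
  ]
}}

```text
time: 7.95
ee_pos: [0.5392, 0.0207, 0.0596]
eef_rot: [-0.127, 3.136, 0.005]
ft_force: [0.2, 5.1, 1.0]
opening: 0.0132
grip_force: 41.5
```

Call:
{"api": "jog_arm", "payload": {
  "rows": [
    {"claw": 1, "slide": [0, 12, 0], "turn": [0, 0, 0]},
    {"claw": 1, "slide": [0, 32, 0], "turn": [0, 0, 0]},
    {"claw": 1, "slide": [0, 52, 0], "turn": [0, 0, 0]},
    {"claw": 1, "slide": [0, 72, 0], "turn": [0, 0, 0]},
    {"claw": 1, "slide": [0, 92, 0], "turn": [0, 0, 0]},
    {"claw": 1, "slide": [0, 112, 0], "turn": [0, 0, 0]},
    {"claw": 1, "slide": [0, 132, 0], "turn": [0, 0, 0]},
    {"claw": 1, "slide": [0, 152, 0], "turn": [0, 0, 0]},
    {"claw": 1, "slide": [0, 168, 0], "turn": [0, 0, 0]},
    {"claw": 1, "slide": [0, 180, 0], "turn": [0, 0, 0]}
  ]
}}

```text
time: 9.2
ee_pos: [0.5252, 0.1987, 0.0596]
eef_rot: [-0.125, 3.135, -0.006]
ft_force: [4.4, -28.1, 12.3]
opening: 0.0131
grip_force: 43.3
```

Call:
{"api": "jog_arm", "payload": {
  "rows": [
    {"claw": 1, "slide": [0, 0, 0], "turn": [0, 0, 0]},
    {"claw": 1, "slide": [0, 0, 0], "turn": [0, 0, 0]},
    {"claw": 1, "slide": [0, 0, 0], "turn": [0, 0, 0]},
    {"claw": 1, "slide": [0, 0, 0], "turn": [0, 0, 0]},
    {"claw": 1, "slide": [0, 0, 0], "turn": [0, 0, 0]},
    {"claw": 1, "slide": [0, 0, 0], "turn": [0, 0, 0]},
    {"claw": 1, "slide": [0, 0, 0], "turn": [0, 0, 0]},
    {"claw": 1, "slide": [0, 0, 0], "turn": [0, 0, 0]},
    {"claw": 1, "slide": [0, 0, 0], "turn": [0, 0, 0]},
    {"claw": 1, "slide": [0, 0, 0], "turn": [0, 0, 0]}
  ]
}}

```text
time: 10.45
ee_pos: [0.5252, 0.1984, 0.0596]
eef_rot: [-0.124, 3.135, -0.003]
ft_force: [2.6, -4.9, 6.4]
opening: 0.0134
grip_force: 42.3
```

Call:
{"api": "jog_arm", "payload": {
  "rows": [
    {"claw": 0, "slide": [0, 0, 0], "turn": [0, 0, 0]},
    {"claw": 0, "slide": [0, 0, 0], "turn": [0, 0, 0]},
    {"claw": 0, "slide": [0, 0, 0], "turn": [0, 0, 0]},
    {"claw": 0, "slide": [0, 0, -30], "turn": [0, 0, 0]},
    {"claw": 0, "slide": [0, 0, -80], "turn": [0, 0, 0]},
    {"claw": -1, "slide": [0, -60, -80], "turn": [0, 0, 0]},
    {"claw": -1, "slide": [0, -120, -80], "turn": [0, 0, 0]},
    {"claw": -1, "slide": [0, -180, -80], "turn": [0, 0, 0]},
    {"claw": -1, "slide": [0, -240, -80], "turn": [0, 0, 0]},
    {"claw": -1, "slide": [0, -280, -80], "turn": [0, 0, 0]}
  ]
}}

```text
time: 11.7
ee_pos: [0.5459, -0.083, 0.1381]
eef_rot: [0.122, -3.139, -0.0]
ft_force: [0.1, 0.6, 0.4]
opening: 0.0854
grip_force: 0.0
```

```bash
sed -i 's/^C=.*/C=np.array([.5372,.0505,.079])/' h.py
cat >> h.py <<'E'
def tubes(f,box=(280,150,440,280)):
    im=f['image'];h=cv2.cvtColor(im,cv2.COLOR_BGR2HSV)
    m=((h[...,1]>90)&(h[...,2]>110)&(h[...,0]<35)).astype(np.uint8)
    k,lab,st,ce=cv2.connectedComponentsWithStats(m);out=[]
    for i in range(1,k):
        x,y=ce[i]
        if box[0]<x<box[2] and box[1]<y<box[3] and st[i,4]>30:
            q=np.array([at(f,p,.02)[:2] for p in np.argwhere(lab==i)[:,::-1]]);w,v=np.linalg.eigh(np.cov(q.T))
            p=q.mean(0)+[0,.002];a=np.degrees(np.arctan2(v[1,1],v[0,1]))%180;out.append((p,a))
            print(np.round(ce[i],1),st[i,4],np.round(p,4),round(a,1),np.round(np.sqrt(w*12),3))
    return out
E
python3 - <<'E'
from h import *
f=grab('top','t2.png'); T=tubes(f)
for p,a in T[:4]: go(p,.014,a)
E
```

```text
[351.9 190. ] 86 [ 0.5949 -0.3525] 71.6 [0.019 0.057]
[308.6 208.3] 62 [ 0.5338 -0.1961] 148.2 [0.028 0.028]
[352.3 208.9] 82 [ 0.5276 -0.351 ] 89.0 [0.018 0.059]
[359.5 232.1] 135 [ 0.4451 -0.3735] 93.2 [0.028 0.061]
[311.7 234.6] 125 [ 0.4406 -0.2042] 90.3 [0.028 0.056]
[326.9 266.4] 89 [ 0.3282 -0.2537] 72.6 [0.031 0.034]
slide [ -29.  -267.7  125.1] turn [-0.2  0.  22.6] | t 11.75 pos [ 0.5463 -0.0872  0.1382] F [ 1.6 -2.  -0.3] op 0.0854 g 0.0 j6 -0.23
slide [  20.4 -107.2  124.5] turn [ -0.2  -0.1 -54. ] | t 11.75 pos [ 0.5463 -0.0872  0.1382] F [ 1.6 -2.  -0.3] op 0.0854 g 0.0 j6 -0.23
slide [  38.1 -261.3  125. ] turn [-0.2  0.   5.2] | t 11.75 pos [ 0.5463 -0.0872  0.1382] F [ 1.6 -2.  -0.3] op 0.0854 g 0.0 j6 -0.23
slide [ 122.  -277.6  125.1] turn [-0.2  0.   1. ] | t 11.75 pos [ 0.5463 -0.0872  0.1382] F [ 1.6 -2.  -0.3] op 0.0854 g 0.0 j6 -0.23
```

View pics/t2.png

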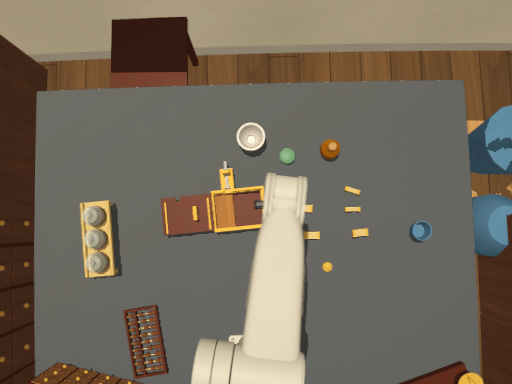

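The lid is open. One thick tube has been knocked to about (359,232), so the knock has already happened.

Call:
{"api": "jog_arm", "payload": {
  "rows": [
    {"claw": -1, "slide": [10, -50, 40], "turn": [0, 0, 5]},
    {"claw": -1, "slide": [18, -93, 75], "turn": [0, 0, 10]},
    {"claw": -1, "slide": [18, -93, 75], "turn": [0, 0, 10]},
    {"claw": -1, "slide": [18, -93, 75], "turn": [0, 0, 10]},
    {"claw": -1, "slide": [18, -93, 75], "turn": [0, 0, 10]},
    {"claw": -1, "slide": [18, -93, 75], "turn": [0, 0, 10]},
    {"claw": -1, "slide": [18, -93, 75], "turn": [0, 0, 10]},
    {"claw": -1, "slide": [18, -93, 75], "turn": [0, 0, 10]},
    {"claw": -1, "slide": [18, -93, 75], "turn": [0, 0, 10]},
    {"claw": -1, "slide": [18, -93, 75], "turn": [0, 0, 10]}
  ]
}}

```text
time: 13.0
ee_pos: [0.5355, -0.1749, 0.0633]
eef_rot: [-0.149, -3.138, 0.0]
ft_force: [0.1, -0.1, -0.7]
opening: 0.0854
grip_force: 0.0
```

```bash
python3 -c "
from h import *
go([.5354,-.181],.014,84)"
```

```text
slide [-0.4 -6.1 49.3] turn [-0.  -0.   0.6] | t 13.0 pos [ 0.5355 -0.1749  0.0633] F [ 0.1 -0.1 -0.7] op 0.0854 g 0.0 j6 -0.22
```

Call:
{"api": "jog_arm", "payload": {
  "rows": [
    {"claw": -1, "slide": [0, -6, 25], "turn": [0, 0, 0]},
    {"claw": -1, "slide": [0, -6, 43], "turn": [0, 0, 0]},
    {"claw": -1, "slide": [0, -6, 49], "turn": [0, 0, 0]},
    {"claw": 1, "slide": [0, -6, 49], "turn": [0, 0, 0]},
    {"claw": 1, "slide": [0, -6, 49], "turn": [0, 0, 0]},
    {"claw": 1, "slide": [0, -6, 49], "turn": [0, 0, 0]},
    {"claw": 1, "slide": [0, -6, 49], "turn": [0, 0, 0]},
    {"claw": 1, "slide": [0, -6, 49], "turn": [0, 0, 0]},
    {"claw": 1, "slide": [0, -6, 29], "turn": [0, 0, 0]},
    {"claw": 1, "slide": [0, -6, -36], "turn": [0, 0, 0]}
  ],
  "grip_force": 40
}}

```text
time: 14.25
ee_pos: [0.5313, -0.1796, 0.0934]
eef_rot: [-0.149, -3.128, -0.005]
ft_force: [1.5, -0.6, 0.1]
opening: 0.053
grip_force: 43.5
```

```bash
python3 -c "
from h import *
go(cw(-38,-33),.1,CY)"
```

```text
slide [ 47.7 190.6  -5.7] turn [  0.2  -0.6 -10. ] | t 14.25 pos [ 0.5313 -0.1796  0.0934] F [ 1.5 -0.6  0.1] op 0.053 g 43.5 j6 -0.23
```

Call:
{"api": "jog_arm", "payload": {
  "rows": [
    {"claw": 1, "slide": [13, 50, 0], "turn": [0, 0, -3]},
    {"claw": 1, "slide": [26, 100, 0], "turn": [0, 0, -6]},
    {"claw": 1, "slide": [39, 150, 0], "turn": [0, 0, -9]},
    {"claw": 1, "slide": [52, 192, 0], "turn": [0, 0, -10]},
    {"claw": 1, "slide": [52, 192, 0], "turn": [0, 0, -10]},
    {"claw": 1, "slide": [52, 192, 0], "turn": [0, 0, -10]},
    {"claw": 1, "slide": [52, 192, 0], "turn": [0, 0, -10]},
    {"claw": 1, "slide": [52, 192, 0], "turn": [0, 0, -10]},
    {"claw": 1, "slide": [52, 192, 0], "turn": [0, 0, -10]},
    {"claw": 1, "slide": [52, 192, 0], "turn": [0, 0, -10]}
  ]
}}

```text
time: 15.5
ee_pos: [0.5015, 0.0148, 0.0968]
eef_rot: [0.124, -3.139, -0.0]
ft_force: [0.8, 0.5, -0.7]
opening: 0.0531
grip_force: 43.5
```

```bash
python3 -c "
from h import *
go(cw(-38,-33),.021,CY)"
```

```text
slide [-0.4 -0.2 75.8] turn [ 0. -0. -0.] | t 15.5 pos [0.5015 0.0148 0.0968] F [ 0.8  0.5 -0.7] op 0.0531 g 43.5 j6 -0.05
```

Call:
{"api": "jog_arm", "payload": {
  "rows": [
    {"claw": 1, "slide": [0, 0, 30], "turn": [0, 0, 0]},
    {"claw": 1, "slide": [0, 0, 55], "turn": [0, 0, 0]},
    {"claw": 1, "slide": [0, 0, 70], "turn": [0, 0, 0]},
    {"claw": 1, "slide": [0, 0, 76], "turn": [0, 0, 0]},
    {"claw": 1, "slide": [0, 0, 76], "turn": [0, 0, 0]},
    {"claw": 1, "slide": [0, 0, 76], "turn": [0, 0, 0]},
    {"claw": -0.45, "slide": [0, 0, 76], "turn": [0, 0, 0]},
    {"claw": -0.45, "slide": [0, 0, 76], "turn": [0, 0, 0]},
    {"claw": -0.45, "slide": [0, 0, 76], "turn": [0, 0, 0]},
    {"claw": -0.45, "slide": [0, 0, 76], "turn": [0, 0, 0]}
  ]
}}

```text
time: 16.75
ee_pos: [0.5015, 0.0152, 0.0208]
eef_rot: [0.125, -3.139, 0.0]
ft_force: [-0.4, -0.4, 0.9]
opening: 0.0617
grip_force: 0.0
```

Call:
{"api": "jog_arm", "payload": {
  "rows": [
    {"claw": -0.45, "slide": [0, 0, -20], "turn": [0, 0, 0]},
    {"claw": -0.45, "slide": [0, 0, -60], "turn": [0, 0, 0]},
    {"claw": -1, "slide": [10, -50, -60], "turn": [0, 0, 0]},
    {"claw": -1, "slide": [20, -100, -60], "turn": [0, 0, 0]},
    {"claw": -1, "slide": [30, -160, -60], "turn": [0, 0, 2]},
    {"claw": -1, "slide": [42, -220, -60], "turn": [0, 0, 4]},
    {"claw": -1, "slide": [42, -220, -60], "turn": [0, 0, 4]},
    {"claw": -1, "slide": [42, -220, -60], "turn": [0, 0, 4]},
    {"claw": -1, "slide": [42, -220, -60], "turn": [0, 0, 4]},
    {"claw": -1, "slide": [42, -220, -60], "turn": [0, 0, 4]}
  ]
}}

```text
time: 18.0
ee_pos: [0.4773, -0.2061, 0.0808]
eef_rot: [0.019, -3.141, -0.0]
ft_force: [-0.3, 0.1, -0.1]
opening: 0.0855
grip_force: 0.0
```

```bash
python3 -c "
from h import *
go([.4404,-.204],.014,90)
tubes(grab('side','s3.png'),(190,160,310,310))
b=cv2.imread('pics/s3.png');cv2.imwrite('pics/s3c.png',cv2.resize(b[150:250,190:310],None,fx=5,fy=5,interpolation=cv2.INTER_CUBIC))
"
```

```text
slide [36.9  2.5 66.8] turn [ 0.  -0.   0.7] | t 18.0 pos [ 0.4773 -0.2061  0.0808] F [-0.3  0.1 -0.1] op 0.0855 g 0.0 j6 -0.42
[218.6 184.4] 809 [0.486  0.1332] 87.7 [0.054 0.349]
[263.6 192.4] 480 [0.631  0.0418] 62.4 [0.05  0.223]
[231.6 259.2] 184 [ 0.4384 -0.2077] 87.7 [0.03  0.074]
[201.  282.6] 120 [ 0.3262 -0.2626] 83.8 [0.031 0.04 ]
[294.6 286.6] 111 [ 0.5913 -0.3623] 69.6 [0.019 0.063]
[273.4 291.6] 123 [ 0.5244 -0.3591] 88.4 [0.021 0.061]
[249.4 304.3] 222 [ 0.4433 -0.3776] 91.2 [0.032 0.066]
```

View pics/s3c.png

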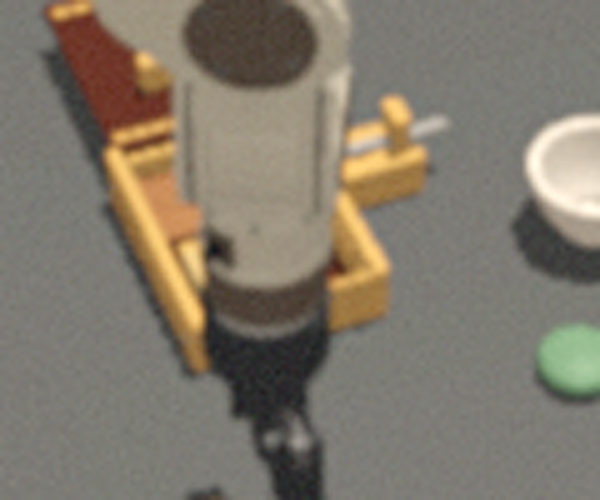

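The first thick tube is partly hidden by the arm, but its end shows inside the case near crop (190,265).

Call:
{"api": "jog_arm", "payload": {
  "rows": [
    {"claw": -1, "slide": [37, 2, 30], "turn": [0, 0, 0.7]},
    {"claw": -1, "slide": [37, 2, 55], "turn": [0, 0, 0.7]},
    {"claw": -1, "slide": [37, 2, 67], "turn": [0, 0, 0.7]},
    {"claw": 1, "slide": [37, 2, 67], "turn": [0, 0, 0.7]},
    {"claw": 1, "slide": [37, 2, 67], "turn": [0, 0, 0.7]},
    {"claw": 1, "slide": [37, 2, 67], "turn": [0, 0, 0.7]},
    {"claw": 1, "slide": [37, 2, 67], "turn": [0, 0, 0.7]},
    {"claw": 1, "slide": [37, 2, 67], "turn": [0, 0, 0.7]},
    {"claw": 1, "slide": [37, 2, 37], "turn": [0, 0, 0.7]},
    {"claw": 1, "slide": [37, 2, -13], "turn": [0, 0, 0.7]}
  ]
}}

```text
time: 19.3
ee_pos: [0.4378, -0.2049, 0.0927]
eef_rot: [-0.004, -3.136, -0.004]
ft_force: [0.7, 0.0, 0.1]
opening: 0.0534
grip_force: 42.6
```

Call:
{"api": "jog_arm", "payload": {
  "rows": [
    {"claw": 1, "slide": [-20, 45, 0], "turn": [0, 0, 0]},
    {"claw": 1, "slide": [-40, 90, 0], "turn": [0, 0, -1]},
    {"claw": 1, "slide": [-60, 135, 0], "turn": [0, 0, -2]},
    {"claw": 1, "slide": [-80, 180, 0], "turn": [0, 0, -3]},
    {"claw": 1, "slide": [-99, 221, 0], "turn": [0, 0, -4.5]},
    {"claw": 1, "slide": [-99, 221, 0], "turn": [0, 0, -4.5]},
    {"claw": 1, "slide": [-99, 221, 0], "turn": [0, 0, -4.5]},
    {"claw": 1, "slide": [-99, 221, 0], "turn": [0, 0, -4.5]},
    {"claw": 1, "slide": [-99, 221, 0], "turn": [0, 0, -4.5]},
    {"claw": 1, "slide": [-99, 221, 0], "turn": [0, 0, -4.5]}
  ]
}}

```text
time: 20.55
ee_pos: [0.5395, 0.0142, 0.0939]
eef_rot: [-0.117, 3.139, -0.0]
ft_force: [-0.1, 0.9, -0.4]
opening: 0.053
grip_force: 42.6
```

```bash
python3 -c "
from h import *
go(cw(0,-33),.021,CY)"
```

```text
slide [-0.6  3.4 72.9] turn [-0.   0.  -0.2] | t 20.55 pos [0.5395 0.0142 0.0939] F [-0.1  0.9 -0.4] op 0.053 g 42.6 j6 -0.05
```

Call:
{"api": "jog_arm", "payload": {
  "rows": [
    {"claw": 1, "slide": [0, 3, 30], "turn": [0, 0, 0]},
    {"claw": 1, "slide": [0, 3, 55], "turn": [0, 0, 0]},
    {"claw": 1, "slide": [0, 3, 67], "turn": [0, 0, 0]},
    {"claw": 1, "slide": [0, 3, 73], "turn": [0, 0, 0]},
    {"claw": 1, "slide": [0, 3, 73], "turn": [0, 0, 0]},
    {"claw": 1, "slide": [0, 3, 73], "turn": [0, 0, 0]},
    {"claw": -0.45, "slide": [0, 3, 73], "turn": [0, 0, 0]},
    {"claw": -0.45, "slide": [0, 3, 73], "turn": [0, 0, 0]},
    {"claw": -0.45, "slide": [0, 3, 73], "turn": [0, 0, 0]},
    {"claw": -0.45, "slide": [0, 3, 73], "turn": [0, 0, 0]}
  ]
}}

```text
time: 21.8
ee_pos: [0.5394, 0.018, 0.0208]
eef_rot: [-0.119, 3.139, 0.0]
ft_force: [0.5, 0.1, -0.2]
opening: 0.0621
grip_force: 0.0
```

Call:
{"api": "jog_arm", "payload": {
  "rows": [
    {"claw": -0.45, "slide": [0, 0, -20], "turn": [0, 0, 0]},
    {"claw": -0.45, "slide": [0, 0, -60], "turn": [0, 0, 0]},
    {"claw": -1, "slide": [16, -50, -60], "turn": [0, 0, 0]},
    {"claw": -1, "slide": [34, -105, -60], "turn": [0, 0, 0]},
    {"claw": -1, "slide": [52, -160, -60], "turn": [0, 0, 0]},
    {"claw": -1, "slide": [70, -215, -60], "turn": [0, 0, 0]},
    {"claw": -1, "slide": [88, -270, -60], "turn": [0, 0, 0]},
    {"claw": -1, "slide": [106, -325, -60], "turn": [0, 0, 0]},
    {"claw": -1, "slide": [125, -382, -60], "turn": [0, 0, 1]},
    {"claw": -1, "slide": [125, -382, -60], "turn": [0, 0, 1]}
  ]
}}

```text
time: 23.05
ee_pos: [0.4424, -0.3768, 0.0808]
eef_rot: [-0.081, 3.14, -0.003]
ft_force: [-0.0, 0.0, -0.5]
opening: 0.0846
grip_force: 0.0
```

Call:
{"api": "jog_arm", "payload": {
  "rows": [
    {"claw": -1, "slide": [0, 0, 0], "turn": [0, 0, 0]},
    {"claw": -1, "slide": [0, 0, 0], "turn": [0, 0, 0]},
    {"claw": -1, "slide": [0, 0, 0], "turn": [0, 0, 0]},
    {"claw": -1, "slide": [0, 0, 0], "turn": [0, 0, 0]},
    {"claw": -1, "slide": [0, 0, 0], "turn": [0, 0, 0]},
    {"claw": -1, "slide": [0, 0, 0], "turn": [0, 0, 0]},
    {"claw": -1, "slide": [0, 0, 0], "turn": [0, 0, 0]},
    {"claw": -1, "slide": [0, 0, 0], "turn": [0, 0, 0]},
    {"claw": -1, "slide": [0, 0, 0], "turn": [0, 0, 0]},
    {"claw": -1, "slide": [0, 0, 0], "turn": [0, 0, 0]}
  ]
}}

```text
time: 24.3
ee_pos: [0.4437, -0.3725, 0.0808]
eef_rot: [0.092, -3.14, -0.0]
ft_force: [-0.2, 0.4, 0.0]
opening: 0.085
grip_force: 0.0
```

```bash
python3 -c "
from h import *
go([.445,-.3735],.014,93)
f=grab('top','t4.png');tubes(f)
tubes(grab('side'),(190,225,310,330))
b=cv2.imread('pics/t4.png');cv2.imwrite('pics/t4c.png',cv2.resize(b[160:260,150:290],None,fx=5,fy=5,interpolation=cv2.INTER_CUBIC))
"
```

```text
slide [-1.2 -1.1 66.8] turn [ 0.  -0.   0.4] | t 24.3 pos [ 0.4437 -0.3725  0.0808] F [-0.2  0.4  0. ] op 0.085 g 0.0 j6 -0.76
[351.9 190. ] 86 [ 0.5949 -0.3525] 71.6 [0.019 0.057]
[352.2 208.9] 81 [ 0.5275 -0.3507] 88.3 [0.017 0.058]
[326.9 266.4] 89 [ 0.3282 -0.2537] 72.6 [0.031 0.034]
[201.  282.1] 125 [ 0.3266 -0.2609] 79.4 [0.033 0.04 ]
[294.6 286.4] 113 [ 0.5914 -0.3618] 69.9 [0.019 0.064]
[273.3 291.4] 125 [ 0.5245 -0.3583] 88.9 [0.021 0.062]
[249.1 304.3] 203 [ 0.4424 -0.3776] 91.3 [0.03  0.069]
```

View pics/t4c.png

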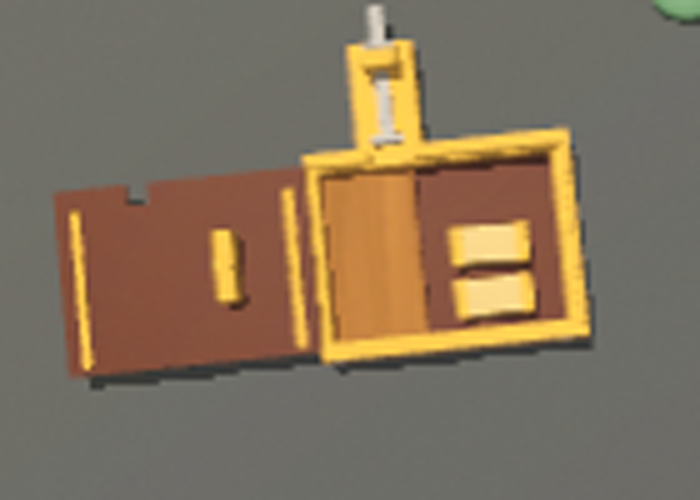

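Crop of the case: two thick tubes lie flat in the deep part at about (490,245) and (495,295). The space on the bolt side is free for the third.

Call:
{"api": "jog_arm", "payload": {
  "rows": [
    {"claw": -1, "slide": [-1, -1, 30], "turn": [0, 0, 0.4]},
    {"claw": -1, "slide": [-1, -1, 55], "turn": [0, 0, 0.4]},
    {"claw": -1, "slide": [-1, -1, 67], "turn": [0, 0, 0.4]},
    {"claw": 1, "slide": [-1, -1, 67], "turn": [0, 0, 0.4]},
    {"claw": 1, "slide": [-1, -1, 67], "turn": [0, 0, 0.4]},
    {"claw": 1, "slide": [-1, -1, 67], "turn": [0, 0, 0.4]},
    {"claw": 1, "slide": [-1, -1, 67], "turn": [0, 0, 0.4]},
    {"claw": 1, "slide": [-1, -1, 67], "turn": [0, 0, 0.4]},
    {"claw": 1, "slide": [-1, -1, 37], "turn": [0, 0, 0.4]},
    {"claw": 1, "slide": [-1, -1, -13], "turn": [0, 0, 0.4]}
  ]
}}

```text
time: 25.65
ee_pos: [0.443, -0.3719, 0.0922]
eef_rot: [0.081, -3.136, -0.007]
ft_force: [0.6, -1.2, -0.4]
opening: 0.0532
grip_force: 43.0
```

Call:
{"api": "jog_arm", "payload": {
  "rows": [
    {"claw": 1, "slide": [-20, 50, 0], "turn": [0, 0, 0]},
    {"claw": 1, "slide": [-40, 100, 0], "turn": [0, 0, 0]},
    {"claw": 1, "slide": [-60, 150, 0], "turn": [0, 0, 0]},
    {"claw": 1, "slide": [-80, 200, 0], "turn": [0, 0, 0]},
    {"claw": 1, "slide": [-100, 255, 0], "turn": [0, 0, -1.5]},
    {"claw": 1, "slide": [-122, 310, 0], "turn": [0, 0, -1.5]},
    {"claw": 1, "slide": [-142, 360, 0], "turn": [0, 0, -1.5]},
    {"claw": 1, "slide": [-153, 387, 0], "turn": [0, 0, -1.5]},
    {"claw": 1, "slide": [-153, 387, 0], "turn": [0, 0, -1.5]},
    {"claw": 1, "slide": [-153, 387, 0], "turn": [0, 0, -1.5]}
  ]
}}

```text
time: 26.9
ee_pos: [0.5769, 0.0205, 0.0933]
eef_rot: [0.122, -3.138, 0.001]
ft_force: [1.0, -0.2, -1.0]
opening: 0.0531
grip_force: 43.0
```

Call:
{"api": "jog_arm", "payload": {
  "rows": [
    {"claw": 1, "slide": [0, 0, 0], "turn": [0, 0, 0]},
    {"claw": 1, "slide": [0, 0, 0], "turn": [0, 0, 0]},
    {"claw": 1, "slide": [0, 0, 0], "turn": [0, 0, 0]},
    {"claw": 1, "slide": [0, 0, 0], "turn": [0, 0, 0]},
    {"claw": 1, "slide": [0, 0, 0], "turn": [0, 0, 0]},
    {"claw": 1, "slide": [0, 0, 0], "turn": [0, 0, 0]},
    {"claw": 1, "slide": [0, 0, 0], "turn": [0, 0, 0]},
    {"claw": 1, "slide": [0, 0, 0], "turn": [0, 0, 0]},
    {"claw": 1, "slide": [0, 0, 0], "turn": [0, 0, 0]},
    {"claw": 1, "slide": [0, 0, 0], "turn": [0, 0, 0]}
  ]
}}

```text
time: 28.15
ee_pos: [0.5776, 0.021, 0.0938]
eef_rot: [0.122, -3.139, -0.0]
ft_force: [-0.2, -0.2, -0.9]
opening: 0.0528
grip_force: 43.0
```

```bash
python3 -c "
from h import *
go(cw(38,-33),.021,CY)"
```

```text
slide [-0.  -0.4 72.8] turn [ 0.  -0.  -0.1] | t 28.15 pos [0.5776 0.021  0.0938] F [-0.2 -0.2 -0.9] op 0.0528 g 43.0 j6 -0.04
```

Call:
{"api": "jog_arm", "payload": {
  "rows": [
    {"claw": 1, "slide": [0, 0, 30], "turn": [0, 0, 0]},
    {"claw": 1, "slide": [0, 0, 55], "turn": [0, 0, 0]},
    {"claw": 1, "slide": [0, 0, 67], "turn": [0, 0, 0]},
    {"claw": 1, "slide": [0, 0, 73], "turn": [0, 0, 0]},
    {"claw": 1, "slide": [0, 0, 73], "turn": [0, 0, 0]},
    {"claw": 1, "slide": [0, 0, 73], "turn": [0, 0, 0]},
    {"claw": -0.45, "slide": [0, 0, 73], "turn": [0, 0, 0]},
    {"claw": -0.45, "slide": [0, 0, 73], "turn": [0, 0, 0]},
    {"claw": -0.45, "slide": [0, 0, 73], "turn": [0, 0, 0]},
    {"claw": -0.45, "slide": [0, 0, 73], "turn": [0, 0, 0]}
  ]
}}

```text
time: 29.4
ee_pos: [0.5777, 0.021, 0.0208]
eef_rot: [-0.122, 3.139, -0.0]
ft_force: [-0.6, -0.4, 0.1]
opening: 0.062
grip_force: 0.0
```

Call:
{"api": "jog_arm", "payload": {
  "rows": [
    {"claw": -0.45, "slide": [0, 0, -20], "turn": [0, 0, 0]},
    {"claw": -0.45, "slide": [0, 0, -60], "turn": [0, 0, 0]},
    {"claw": -0.45, "slide": [2, -50, -70], "turn": [0, 0, 0]},
    {"claw": -0.2, "slide": [4, -105, -70], "turn": [0, 0, -9.5]},
    {"claw": -0.2, "slide": [6, -160, -70], "turn": [0, 0, -19]},
    {"claw": -0.2, "slide": [8, -215, -70], "turn": [0, 0, -28.5]},
    {"claw": -0.2, "slide": [10, -270, -70], "turn": [0, 0, -38]},
    {"claw": -0.2, "slide": [11, -325, -70], "turn": [0, 0, -47.5]},
    {"claw": -0.2, "slide": [12, -375, -70], "turn": [0, 0, -57]},
    {"claw": -0.2, "slide": [12, -375, -70], "turn": [0, 0, -66.4]}
  ]
}}

```text
time: 30.65
ee_pos: [0.594, -0.3584, 0.0901]
eef_rot: [1.821, -2.56, 0.002]
ft_force: [-0.2, 0.1, 0.8]
opening: 0.0515
grip_force: 0.0
```

Call:
{"api": "jog_arm", "payload": {
  "rows": [
    {"claw": -0.2, "slide": [0, 0, 0], "turn": [0, 0, 0]},
    {"claw": -0.2, "slide": [0, 0, 0], "turn": [0, 0, 0]},
    {"claw": -0.2, "slide": [0, 0, 0], "turn": [0, 0, 0]},
    {"claw": -0.2, "slide": [0, 0, 0], "turn": [0, 0, 0]},
    {"claw": -0.2, "slide": [0, 0, 0], "turn": [0, 0, 0]},
    {"claw": -0.2, "slide": [0, 0, 0], "turn": [0, 0, 0]},
    {"claw": -0.2, "slide": [0, 0, 0], "turn": [0, 0, 0]},
    {"claw": -0.2, "slide": [0, 0, 0], "turn": [0, 0, 0]},
    {"claw": -0.2, "slide": [0, 0, 0], "turn": [0, 0, 0]},
    {"claw": -0.2, "slide": [0, 0, 0], "turn": [0, 0, 0]}
  ]
}}

```text
time: 31.9
ee_pos: [0.5948, -0.3539, 0.0908]
eef_rot: [-1.821, 2.56, -0.0]
ft_force: [0.2, 0.6, -0.2]
opening: 0.0511
grip_force: 0.0
```

```bash
python3 -c "
from h import *
go([.5955,-.3545],.014,161)
tubes(grab('side'),(190,225,310,330))
f=grab('top','t5.png');tubes(f)
b=cv2.imread('pics/t5.png');cv2.imwrite('pics/t5c.png',cv2.resize(b[160:260,210:370],None,fx=5,fy=5,interpolation=cv2.INTER_CUBIC))
"
```

```text
slide [ 0.4 -0.9 76.8] turn [-0.   0.  -0.1] | t 31.9 pos [ 0.5948 -0.3539  0.0908] F [ 0.2  0.6 -0.2] op 0.0511 g 0.0 j6 -1.77
[201.1 282.4] 121 [ 0.3265 -0.262 ] 82.5 [0.031 0.041]
[294.6 286.6] 112 [ 0.5913 -0.3622] 69.6 [0.018 0.064]
[273.4 291.7] 123 [ 0.5243 -0.3596] 88.1 [0.02  0.065]
[349.1 189. ] 54 [ 0.5985 -0.3425] 73.8 [0.019 0.036]
[348.5 208.8] 46 [ 0.5283 -0.3377] 93.6 [0.017 0.034]
[324.1 265.1] 32 [ 0.3331 -0.2441] 151.6 [0.014 0.028]
```

View pics/t5c.png

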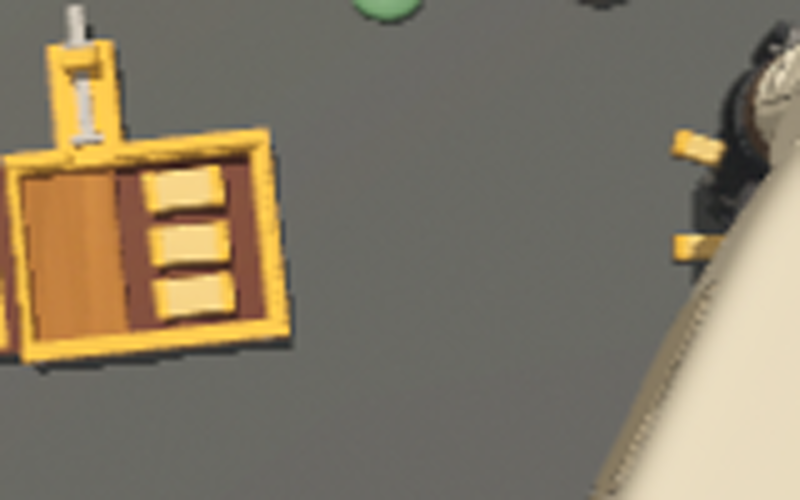

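The three thick tubes lie flat in the deep part, at crop (185,188), (190,243) and (195,295). The thin tubes have not moved.

Call:
{"api": "jog_arm", "payload": {
  "rows": [
    {"claw": -0.2, "slide": [0, -1, 35], "turn": [0, 0, 0]},
    {"claw": -0.2, "slide": [0, -1, 65], "turn": [0, 0, 0]},
    {"claw": -0.2, "slide": [0, -1, 77], "turn": [0, 0, 0]},
    {"claw": 1, "slide": [0, -1, 77], "turn": [0, 0, 0]},
    {"claw": 1, "slide": [0, -1, 77], "turn": [0, 0, 0]},
    {"claw": 1, "slide": [0, -1, 77], "turn": [0, 0, 0]},
    {"claw": 1, "slide": [0, -1, 77], "turn": [0, 0, 0]},
    {"claw": 1, "slide": [0, -1, 77], "turn": [0, 0, 0]},
    {"claw": 1, "slide": [0, -1, 77], "turn": [0, 0, 0]},
    {"claw": 1, "slide": [0, -1, 37], "turn": [0, 0, 0]}
  ]
}}

```text
time: 33.25
ee_pos: [0.5929, -0.3524, 0.05]
eef_rot: [1.819, -2.557, -0.013]
ft_force: [0.4, -0.0, 0.3]
opening: 0.0146
grip_force: 41.6
```

Call:
{"api": "jog_arm", "payload": {
  "rows": [
    {"claw": 1, "slide": [0, 0, -45], "turn": [0, 0, 0]},
    {"claw": 1, "slide": [-50, 22, -45], "turn": [0, 0, 0]},
    {"claw": 1, "slide": [-102, 44, -45], "turn": [0, 0, -3]},
    {"claw": 1, "slide": [-154, 66, -45], "turn": [0, 0, -6]},
    {"claw": 1, "slide": [-206, 88, -45], "turn": [0, 0, -9]},
    {"claw": 1, "slide": [-258, 110, -45], "turn": [0, 0, -12]},
    {"claw": 1, "slide": [-310, 132, -45], "turn": [0, 0, -16]},
    {"claw": 1, "slide": [-362, 155, -45], "turn": [0, 0, -20]},
    {"claw": 1, "slide": [-410, 177, -45], "turn": [0, 0, -23.5]},
    {"claw": 1, "slide": [-421, 181, -45], "turn": [0, 0, -23.5]}
  ]
}}

```text
time: 34.5
ee_pos: [0.5619, 0.1061, 0.0986]
eef_rot: [2.309, -2.13, -0.001]
ft_force: [-0.7, -0.3, -0.6]
opening: 0.0149
grip_force: 41.6
```

Call:
{"api": "jog_arm", "payload": {
  "rows": [
    {"claw": 1, "slide": [0, 0, 0], "turn": [0, 0, 0]},
    {"claw": 1, "slide": [0, 0, 0], "turn": [0, 0, 0]},
    {"claw": 1, "slide": [0, 0, 0], "turn": [0, 0, 0]},
    {"claw": 1, "slide": [0, 0, 0], "turn": [0, 0, 0]},
    {"claw": 1, "slide": [0, 0, 0], "turn": [0, 0, 0]},
    {"claw": 1, "slide": [0, 0, 0], "turn": [0, 0, 0]},
    {"claw": 1, "slide": [0, 0, 0], "turn": [0, 0, 0]},
    {"claw": 1, "slide": [0, 0, 0], "turn": [0, 0, 0]},
    {"claw": 1, "slide": [0, 0, 0], "turn": [0, 0, 0]},
    {"claw": 1, "slide": [0, 0, 0], "turn": [0, 0, 0]}
  ]
}}

```text
time: 35.75
ee_pos: [0.5628, 0.103, 0.0988]
eef_rot: [2.304, -2.135, -0.0]
ft_force: [-0.3, -0.2, 0.2]
opening: 0.0146
grip_force: 41.6
```

```bash
python3 -c "
from h import *
go(cw(28,50),.032,CY+90)
f=grab('side','s6.png')
b=f['image'];cv2.imwrite('pics/s6c.png',cv2.resize(b[100:320,170:330],None,fx=2.7,fy=2.7,interpolation=cv2.INTER_CUBIC))
"
```

```text
slide [ 0.3  1.6 66.8] turn [ 0.  -0.  -0.2] | t 35.75 pos [0.5628 0.103  0.0988] F [-0.3 -0.2  0.2] op 0.0146 g 41.6 j6 -1.47
```

View pics/s6c.png

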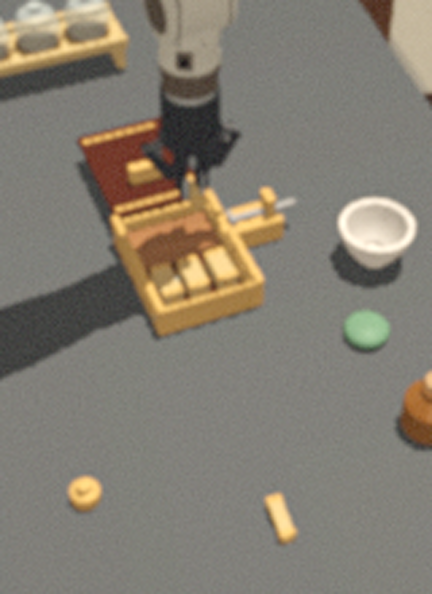

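The side view shows the thin tube held upright over the shallow part at about (190,185). The other thin tube is still on the ledge at (281,517).

Call:
{"api": "jog_arm", "payload": {
  "rows": [
    {"claw": 1, "slide": [0, 2, 30], "turn": [0, 0, 0]},
    {"claw": 1, "slide": [0, 2, 52], "turn": [0, 0, 0]},
    {"claw": 1, "slide": [0, 2, 62], "turn": [0, 0, 0]},
    {"claw": 1, "slide": [0, 2, 67], "turn": [0, 0, 0]},
    {"claw": 1, "slide": [0, 2, 67], "turn": [0, 0, 0]},
    {"claw": 1, "slide": [0, 2, 67], "turn": [0, 0, 0]},
    {"claw": 1, "slide": [0, 2, 67], "turn": [0, 0, 0]},
    {"claw": 1, "slide": [0, 2, 67], "turn": [0, 0, 0]},
    {"claw": 1, "slide": [0, 2, 67], "turn": [0, 0, 0]},
    {"claw": 1, "slide": [0, 2, 67], "turn": [0, 0, 0]}
  ]
}}

```text
time: 37.05
ee_pos: [0.5608, 0.1028, 0.0318]
eef_rot: [-2.304, 2.135, -0.0]
ft_force: [-0.1, 0.1, -0.2]
opening: 0.0148
grip_force: 41.6
```

Call:
{"api": "jog_arm", "payload": {
  "rows": [
    {"claw": 0.4, "slide": [0, 0, 0], "turn": [0, 0, 0]},
    {"claw": 0.4, "slide": [0, 0, 0], "turn": [0, 0, 0]},
    {"claw": 0.4, "slide": [0, 0, 0], "turn": [0, 0, 0]},
    {"claw": 0.4, "slide": [0, 0, -20], "turn": [0, 0, 0]},
    {"claw": 0.4, "slide": [0, 0, -60], "turn": [0, 0, 0]},
    {"claw": 0.4, "slide": [50, 8, -60], "turn": [0, 0, 0]},
    {"claw": 0.4, "slide": [105, 16, -60], "turn": [0, 0, 0]},
    {"claw": -0.2, "slide": [160, 24, -60], "turn": [0, 0, 0]},
    {"claw": -0.2, "slide": [215, 33, -60], "turn": [0, 0, 1]},
    {"claw": -0.2, "slide": [270, 42, -60], "turn": [0, 0, 3]}
  ]
}}

```text
time: 38.3
ee_pos: [0.5393, -0.1714, 0.092]
eef_rot: [-2.246, 2.196, -0.001]
ft_force: [2.1, 1.0, -0.6]
opening: 0.0511
grip_force: 0.0
```

Call:
{"api": "jog_arm", "payload": {
  "rows": [
    {"claw": -0.2, "slide": [55, 6, 0], "turn": [0, 0, 2.5]},
    {"claw": -0.2, "slide": [110, 13, 0], "turn": [0, 0, 2.5]},
    {"claw": -0.2, "slide": [165, 20, 0], "turn": [0, 0, 2.5]},
    {"claw": -0.2, "slide": [181, 22, 0], "turn": [0, 0, 2.5]},
    {"claw": -0.2, "slide": [181, 22, 0], "turn": [0, 0, 2.5]},
    {"claw": -0.2, "slide": [181, 22, 0], "turn": [0, 0, 2.5]},
    {"claw": -0.2, "slide": [181, 22, 0], "turn": [0, 0, 2.5]},
    {"claw": -0.2, "slide": [181, 22, 0], "turn": [0, 0, 2.5]},
    {"claw": -0.2, "slide": [181, 22, 0], "turn": [0, 0, 2.5]},
    {"claw": -0.2, "slide": [181, 22, 0], "turn": [0, 0, 2.5]}
  ]
}}

```text
time: 39.55
ee_pos: [0.5219, -0.3508, 0.0919]
eef_rot: [-2.2, 2.243, -0.0]
ft_force: [-0.5, 0.3, -0.4]
opening: 0.0512
grip_force: 0.0
```

```bash
python3 -c "
from h import *
go([.528,-.353],.014,179)
tubes(grab('side'),(190,225,310,330))
f=grab('top','t7.png')
b=f['image'];cv2.imwrite('pics/t7c.png',cv2.resize(b[160:260,210:370],None,fx=5,fy=5,interpolation=cv2.INTER_CUBIC))
"
```

```text
slide [ 2.  -6.1 77.9] turn [-0.  -0.  -0.1] | t 39.55 pos [ 0.5219 -0.3508  0.0919] F [-0.5  0.3 -0.4] op 0.0512 g 0.0 j6 -2.14
[201.  282.2] 123 [ 0.3263 -0.2615] 82.5 [0.032 0.04 ]
[273.3 291.4] 121 [ 0.5244 -0.3584] 88.6 [0.02  0.064]
```

View pics/t7c.png

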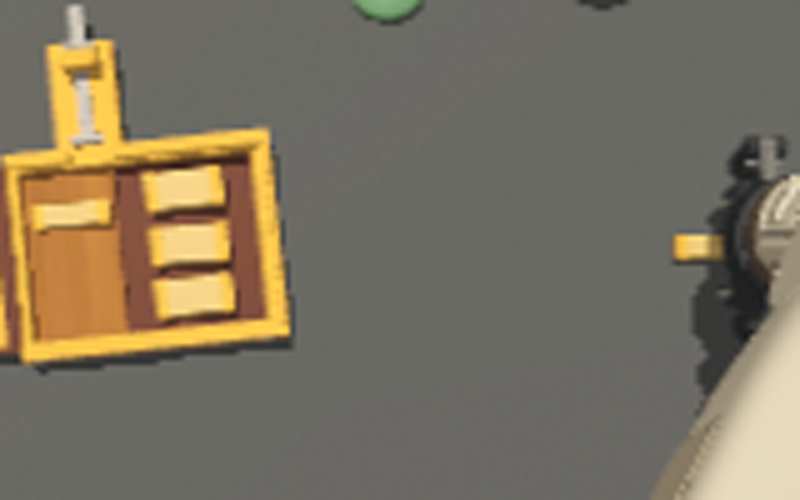

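The first thin tube lies flat in the shallow part at crop (70,213), and the last one is under the gripper.

Call:
{"api": "jog_arm", "payload": {
  "rows": [
    {"claw": -0.2, "slide": [2, -6, 35], "turn": [0, 0, 0]},
    {"claw": -0.2, "slide": [2, -6, 65], "turn": [0, 0, 0]},
    {"claw": -0.2, "slide": [2, -6, 78], "turn": [0, 0, 0]},
    {"claw": 1, "slide": [2, -6, 78], "turn": [0, 0, 0]},
    {"claw": 1, "slide": [2, -6, 78], "turn": [0, 0, 0]},
    {"claw": 1, "slide": [2, -6, 78], "turn": [0, 0, 0]},
    {"claw": 1, "slide": [2, -6, 78], "turn": [0, 0, 0]},
    {"claw": 1, "slide": [2, -6, 78], "turn": [0, 0, 0]},
    {"claw": 1, "slide": [2, -6, 78], "turn": [0, 0, 0]},
    {"claw": 1, "slide": [2, -6, 38], "turn": [0, 0, 0]}
  ]
}}

```text
time: 40.9
ee_pos: [0.525, -0.3514, 0.0506]
eef_rot: [2.198, -2.242, -0.013]
ft_force: [-0.6, -1.1, -0.6]
opening: 0.0149
grip_force: 41.5
```

Call:
{"api": "jog_arm", "payload": {
  "rows": [
    {"claw": 1, "slide": [0, 0, -45], "turn": [0, 0, 0]},
    {"claw": 1, "slide": [-50, 4, -45], "turn": [0, 0, 0]},
    {"claw": 1, "slide": [-105, 8, -45], "turn": [0, 0, -1]},
    {"claw": 1, "slide": [-160, 12, -45], "turn": [0, 0, -2]},
    {"claw": 1, "slide": [-215, 16, -45], "turn": [0, 0, -3]},
    {"claw": 1, "slide": [-270, 20, -45], "turn": [0, 0, -4]},
    {"claw": 1, "slide": [-325, 24, -45], "turn": [0, 0, -5]},
    {"claw": 1, "slide": [-380, 27, -45], "turn": [0, 0, -5.5]},
    {"claw": 1, "slide": [-435, 30, -45], "turn": [0, 0, -5.5]},
    {"claw": 1, "slide": [-451, 30, -45], "turn": [0, 0, -5.5]}
  ]
}}

```text
time: 42.15
ee_pos: [0.5061, 0.1012, 0.0987]
eef_rot: [-2.309, 2.13, 0.001]
ft_force: [-0.7, -0.3, 0.4]
opening: 0.0147
grip_force: 41.5
```

Call:
{"api": "jog_arm", "payload": {
  "rows": [
    {"claw": 1, "slide": [0, 0, 0], "turn": [0, 0, 0]},
    {"claw": 1, "slide": [0, 0, 0], "turn": [0, 0, 0]},
    {"claw": 1, "slide": [0, 0, 0], "turn": [0, 0, 0]},
    {"claw": 1, "slide": [0, 0, 0], "turn": [0, 0, 0]},
    {"claw": 1, "slide": [0, 0, 0], "turn": [0, 0, 0]},
    {"claw": 1, "slide": [0, 0, 0], "turn": [0, 0, 0]},
    {"claw": 1, "slide": [0, 0, 0], "turn": [0, 0, 0]},
    {"claw": 1, "slide": [0, 0, 0], "turn": [0, 0, 0]},
    {"claw": 1, "slide": [0, 0, 0], "turn": [0, 0, 0]},
    {"claw": 1, "slide": [0, 0, 0], "turn": [0, 0, 0]}
  ]
}}

```text
time: 43.4
ee_pos: [0.5067, 0.0984, 0.0988]
eef_rot: [2.304, -2.135, 0.0]
ft_force: [1.1, -0.1, 0.9]
opening: 0.0148
grip_force: 41.5
```

```bash
python3 -c "
from h import *
go(cw(-28,50),.032,CY+90)
tubes(grab('side'),(190,225,310,330))
"
```

```text
slide [ 0.1  1.4 66.8] turn [ 0.  -0.  -0.2] | t 43.4 pos [0.5067 0.0984 0.0988] F [ 1.1 -0.1  0.9] op 0.0148 g 41.5 j6 -1.46
[200.9 282.3] 123 [ 0.3261 -0.2614] 78.4 [0.032 0.04 ]
```

Call:
{"api": "jog_arm", "payload": {
  "rows": [
    {"claw": 1, "slide": [0, 1, 30], "turn": [0, 0, 0]},
    {"claw": 1, "slide": [0, 1, 52], "turn": [0, 0, 0]},
    {"claw": 1, "slide": [0, 1, 62], "turn": [0, 0, 0]},
    {"claw": 1, "slide": [0, 1, 67], "turn": [0, 0, 0]},
    {"claw": 1, "slide": [0, 1, 67], "turn": [0, 0, 0]},
    {"claw": 1, "slide": [0, 1, 67], "turn": [0, 0, 0]},
    {"claw": 0.4, "slide": [0, 1, 67], "turn": [0, 0, 0]},
    {"claw": 0.4, "slide": [0, 1, 67], "turn": [0, 0, 0]},
    {"claw": 0.4, "slide": [0, 1, 67], "turn": [0, 0, 0]},
    {"claw": 0.4, "slide": [0, 1, 67], "turn": [0, 0, 0]}
  ]
}}

```text
time: 44.7
ee_pos: [0.5058, 0.0982, 0.0318]
eef_rot: [-2.304, 2.135, -0.0]
ft_force: [0.2, -0.0, 0.2]
opening: 0.0258
grip_force: 0.0
```

Call:
{"api": "jog_arm", "payload": {
  "rows": [
    {"claw": 0.4, "slide": [0, 0, -30], "turn": [0, 0, 0]},
    {"claw": 0.4, "slide": [0, 0, -85], "turn": [0, 0, 0]},
    {"claw": 0, "slide": [-30, -5, -90], "turn": [0, 0, 10]},
    {"claw": 0, "slide": [-60, -10, -90], "turn": [0, 0, 20]},
    {"claw": 0, "slide": [-98, -28, -90], "turn": [0, 0, 30]},
    {"claw": 0, "slide": [-98, -28, -90], "turn": [0, 0, 40]},
    {"claw": 0, "slide": [-98, -28, -90], "turn": [0, 0, 50]},
    {"claw": 0, "slide": [-98, -28, -90], "turn": [0, 0, 60]},
    {"claw": 0, "slide": [-98, -28, -90], "turn": [0, 0, 70]},
    {"claw": 0, "slide": [-98, -28, -90], "turn": [0, 0, 80]}
  ]
}}

```text
time: 45.95
ee_pos: [0.5261, 0.198, 0.1217]
eef_rot: [0.384, -3.118, 0.0]
ft_force: [0.4, -0.4, 0.6]
opening: 0.043
grip_force: 0.0
```

Call:
{"api": "jog_arm", "payload": {
  "rows": [
    {"claw": 0, "slide": [0, 0, 0], "turn": [0, 0, 10]},
    {"claw": 0, "slide": [0, 0, 0], "turn": [0, 0, 10]},
    {"claw": 0, "slide": [0, 0, 0], "turn": [0, 0, 10]},
    {"claw": 0, "slide": [0, 0, 0], "turn": [0, 0, 10]},
    {"claw": 0, "slide": [0, 0, 0], "turn": [0, 0, 10]},
    {"claw": 0, "slide": [0, 0, 0], "turn": [0, 0, 10]},
    {"claw": 0, "slide": [0, 0, 0], "turn": [0, 0, 10]},
    {"claw": 0, "slide": [0, 0, 0], "turn": [0, 0, 10]},
    {"claw": 0, "slide": [0, 0, 0], "turn": [0, 0, 10]},
    {"claw": 0, "slide": [0, 0, 0], "turn": [0, 0, 10]}
  ]
}}

```text
time: 47.2
ee_pos: [0.5262, 0.1981, 0.1218]
eef_rot: [0.12, -3.139, 0.0]
ft_force: [0.1, -0.6, -0.5]
opening: 0.0428
grip_force: 0.0
```

```bash
python3 -c "
from h import *
go(cw(0,148),.06,CY)
f=grab('top');g=grab('side')
r=lambda b:cv2.resize(b,(390,390),interpolation=cv2.INTER_CUBIC)
cv2.imwrite('pics/m8.png',np.hstack([r(f['image'][165:245,195:275]),r(g['image'][155:235,195:275])]))
"
```

```text
slide [ 0.6  0.  61.8] turn [-0.  -0.  -0.2] | t 47.2 pos [0.5262 0.1981 0.1218] F [ 0.1 -0.6 -0.5] op 0.0428 g 0.0 j6 0.28
```

View pics/m8.png

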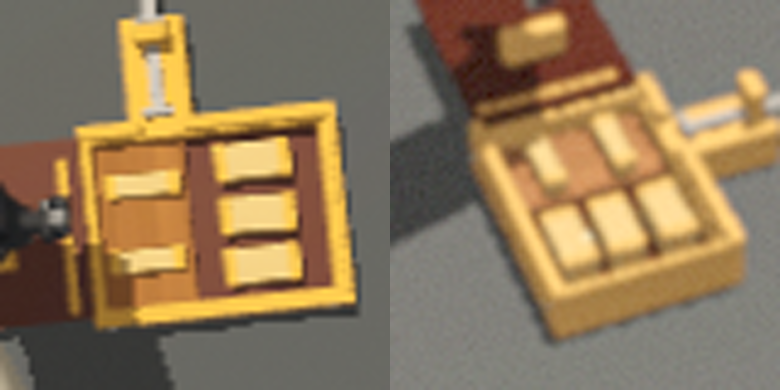

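All five tubes lie flat below the rim: thin ones at about (145,185) and (150,260), thick ones at (250,160), (258,213) and (262,263). Now I close the lid.

Call:
{"api": "jog_arm", "payload": {
  "rows": [
    {"claw": 0, "slide": [0, 0, 30], "turn": [0, 0, 0]},
    {"claw": 0, "slide": [0, 0, 55], "turn": [0, 0, 0]},
    {"claw": 0, "slide": [0, 0, 62], "turn": [0, 0, 0]},
    {"claw": 0, "slide": [0, 0, 62], "turn": [0, 0, 0]},
    {"claw": 1, "slide": [0, 0, 62], "turn": [0, 0, 0]},
    {"claw": 1, "slide": [0, 0, 62], "turn": [0, 0, 0]},
    {"claw": 1, "slide": [0, 0, 62], "turn": [0, 0, 0]},
    {"claw": 1, "slide": [0, 0, 62], "turn": [0, 0, 0]},
    {"claw": 1, "slide": [0, 0, 62], "turn": [0, 0, 0]},
    {"claw": 1, "slide": [0, 0, 62], "turn": [0, 0, 0]}
  ],
  "grip_force": 50
}}

```text
time: 48.55
ee_pos: [0.5271, 0.1984, 0.0612]
eef_rot: [-0.12, 3.137, 0.001]
ft_force: [-0.8, -0.1, 5.5]
opening: 0.0129
grip_force: 51.7
```

Call:
{"api": "jog_arm", "payload": {
  "rows": [
    {"claw": 1, "slide": [0, -15, 0], "turn": [0, 0, 0]},
    {"claw": 1, "slide": [0, -35, 0], "turn": [0, 0, 0]},
    {"claw": 1, "slide": [0, -55, 0], "turn": [0, 0, 0]},
    {"claw": 1, "slide": [0, -75, 0], "turn": [0, 0, 0]},
    {"claw": 1, "slide": [0, -95, 0], "turn": [0, 0, 0]},
    {"claw": 1, "slide": [0, -115, 0], "turn": [0, 0, 0]},
    {"claw": 1, "slide": [0, -135, 0], "turn": [0, 0, 0]},
    {"claw": 1, "slide": [0, -152, 0], "turn": [0, 0, 0]},
    {"claw": 1, "slide": [0, -164, 0], "turn": [0, 0, 0]},
    {"claw": 1, "slide": [0, -170, 0], "turn": [0, 0, 0]}
  ]
}}

```text
time: 49.8
ee_pos: [0.5404, 0.0287, 0.0611]
eef_rot: [-0.119, 3.136, 0.003]
ft_force: [0.1, 2.5, 5.6]
opening: 0.013
grip_force: 51.6
```

Call:
{"api": "jog_arm", "payload": {
  "rows": [
    {"claw": 1, "slide": [0, -2, 0], "turn": [0, 0, 0]},
    {"claw": 1, "slide": [0, -4, 0], "turn": [0, 0, 0]},
    {"claw": 1, "slide": [0, -6, 0], "turn": [0, 0, 0]},
    {"claw": 1, "slide": [0, -8, 0], "turn": [0, 0, 0]},
    {"claw": 1, "slide": [0, -10, 0], "turn": [0, 0, 0]},
    {"claw": 1, "slide": [0, -10, 0], "turn": [0, 0, 0]},
    {"claw": 1, "slide": [0, -10, 0], "turn": [0, 0, 0]},
    {"claw": 1, "slide": [0, -10, 0], "turn": [0, 0, 0]},
    {"claw": 1, "slide": [0, -10, 0], "turn": [0, 0, 0]},
    {"claw": 1, "slide": [0, -10, 0], "turn": [0, 0, 0]}
  ]
}}

```text
time: 51.05
ee_pos: [0.541, 0.0208, 0.0611]
eef_rot: [-0.122, 3.136, 0.007]
ft_force: [-1.3, 6.5, 5.4]
opening: 0.0129
grip_force: 51.7
```

Call:
{"api": "jog_arm", "payload": {
  "rows": [
    {"claw": 0, "slide": [0, 0, 0], "turn": [0, 0, 0]},
    {"claw": 0, "slide": [0, 0, 0], "turn": [0, 0, 0]},
    {"claw": 0, "slide": [0, 0, 0], "turn": [0, 0, 0]},
    {"claw": 0, "slide": [0, 0, -30], "turn": [0, 0, 0]},
    {"claw": -0.2, "slide": [0, 0, -65], "turn": [0, 0, 0]},
    {"claw": -0.2, "slide": [-50, 30, -65], "turn": [0, 0, 0]},
    {"claw": -0.2, "slide": [-100, 60, -65], "turn": [0, 0, 0]},
    {"claw": -0.2, "slide": [-128, 62, -65], "turn": [0, 0, 0]},
    {"claw": -0.2, "slide": [-128, 62, -65], "turn": [0, 0, 0]},
    {"claw": -0.2, "slide": [-128, 62, -65], "turn": [0, 0, 0]}
  ]
}}

```text
time: 52.3
ee_pos: [0.6616, 0.0896, 0.1241]
eef_rot: [0.118, -3.137, 0.001]
ft_force: [-1.3, -0.5, -0.6]
opening: 0.0513
grip_force: 0.0
```

```bash
python3 -c "
from h import *
go([.665,.0908],.060,CY)
f=grab('top');g=grab('side')
r=lambda b:cv2.resize(b,(390,390),interpolation=cv2.INTER_CUBIC)
cv2.imwrite('pics/m9.png',np.hstack([r(f['image'][165:245,195:275]),r(g['image'][155:235,195:275])]))
"
```

```text
slide [-3.6  1.  64.1] turn [-0.  -0.1 -0.2] | t 52.3 pos [0.6616 0.0896 0.1241] F [-1.3 -0.5 -0.6] op 0.0513 g 0.0 j6 0.06
```

View pics/m9.png

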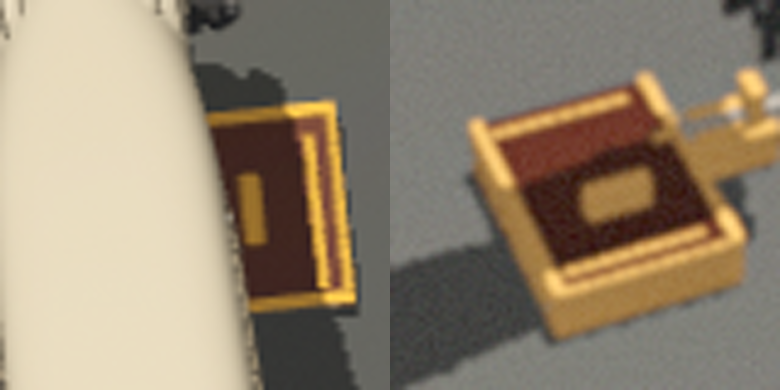

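The lid is closed, and the bolt is still drawn, with its tab at about (750,90) in the side half.

Call:
{"api": "jog_arm", "payload": {
  "rows": [
    {"claw": -0.2, "slide": [-4, 1, 30], "turn": [0, 0, 0]},
    {"claw": -0.2, "slide": [-4, 1, 55], "turn": [0, 0, 0]},
    {"claw": -0.2, "slide": [-4, 1, 64], "turn": [0, 0, 0]},
    {"claw": -0.2, "slide": [-4, 1, 64], "turn": [0, 0, 0]},
    {"claw": 1, "slide": [-4, 1, 64], "turn": [0, 0, 0]},
    {"claw": 1, "slide": [-4, 1, 64], "turn": [0, 0, 0]},
    {"claw": 1, "slide": [-4, 1, 64], "turn": [0, 0, 0]},
    {"claw": 1, "slide": [-4, 1, 64], "turn": [0, 0, 0]},
    {"claw": 1, "slide": [-4, 1, 64], "turn": [0, 0, 0]},
    {"claw": 1, "slide": [-4, 1, 64], "turn": [0, 0, 0]}
  ]
}}

```text
time: 53.65
ee_pos: [0.6677, 0.0911, 0.0626]
eef_rot: [-0.119, 3.136, -0.001]
ft_force: [-1.1, -1.9, 5.9]
opening: 0.0245
grip_force: 50.1
```

Call:
{"api": "jog_arm", "payload": {
  "rows": [
    {"claw": 1, "slide": [4, 0, 0], "turn": [0, 0, 0]},
    {"claw": 1, "slide": [8, 0, 0], "turn": [0, 0, 0]},
    {"claw": 1, "slide": [12, 0, 0], "turn": [0, 0, 0]},
    {"claw": 1, "slide": [16, 0, 0], "turn": [0, 0, 0]},
    {"claw": 1, "slide": [20, 0, 0], "turn": [0, 0, 0]},
    {"claw": 1, "slide": [23, 0, 0], "turn": [0, 0, 0]},
    {"claw": 1, "slide": [25, 0, 0], "turn": [0, 0, 0]},
    {"claw": 1, "slide": [25, 0, 0], "turn": [0, 0, 0]},
    {"claw": 1, "slide": [25, 0, 0], "turn": [0, 0, 0]},
    {"claw": 1, "slide": [25, 0, 0], "turn": [0, 0, 0]}
  ]
}}

```text
time: 54.9
ee_pos: [0.6456, 0.0894, 0.0627]
eef_rot: [-0.118, 3.131, -0.0]
ft_force: [6.8, -1.1, 2.8]
opening: 0.0243
grip_force: 49.7
```

Call:
{"api": "jog_arm", "payload": {
  "rows": [
    {"claw": 1, "slide": [3, 0, 0], "turn": [0, 0, 0]},
    {"claw": 1, "slide": [3, 0, 0], "turn": [0, 0, 0]},
    {"claw": 1, "slide": [0, 0, 0], "turn": [0, 0, 0]},
    {"claw": -0.2, "slide": [0, 0, 0], "turn": [0, 0, 0]},
    {"claw": -0.2, "slide": [0, 0, 0], "turn": [0, 0, 0]},
    {"claw": -0.2, "slide": [0, 0, 0], "turn": [0, 0, 0]},
    {"claw": -0.2, "slide": [0, 0, 0], "turn": [0, 0, 0]},
    {"claw": -0.2, "slide": [0, 0, -30], "turn": [0, 0, 0]},
    {"claw": -0.2, "slide": [0, 0, -80], "turn": [0, 0, 0]},
    {"claw": -0.2, "slide": [0, 0, -130], "turn": [0, 0, 0]}
  ]
}}

```text
time: 56.15
ee_pos: [0.6412, 0.0895, 0.1917]
eef_rot: [0.119, -3.138, 0.0]
ft_force: [0.8, -0.1, 0.3]
opening: 0.051
grip_force: 0.0
```

Call:
{"api": "jog_arm", "payload": {
  "rows": [
    {"claw": -0.2, "slide": [40, 40, 0], "turn": [0, 0, 0]},
    {"claw": -0.2, "slide": [80, 80, 0], "turn": [0, 0, 0]},
    {"claw": -0.2, "slide": [120, 120, 0], "turn": [0, 0, 0]},
    {"claw": -0.2, "slide": [160, 160, 0], "turn": [0, 0, 0]},
    {"claw": -0.2, "slide": [200, 200, 0], "turn": [0, 0, 0]},
    {"claw": -0.2, "slide": [240, 240, 0], "turn": [0, 0, 0]},
    {"claw": -0.2, "slide": [260, 280, 0], "turn": [0, 0, 0]},
    {"claw": -0.2, "slide": [260, 280, 0], "turn": [0, 0, 0]},
    {"claw": -0.2, "slide": [260, 280, 0], "turn": [0, 0, 0]},
    {"claw": -0.2, "slide": [260, 280, 0], "turn": [0, 0, 0]}
  ]
}}

```text
time: 57.4
ee_pos: [0.3619, 0.3481, 0.1907]
eef_rot: [0.117, -3.139, 0.001]
ft_force: [-0.0, 0.1, 0.3]
opening: 0.051
grip_force: 0.0
```

```bash
python3 -c "
from h import *
f=grab('top');g=grab('side')
r=lambda b:cv2.resize(b,(400,400),interpolation=cv2.INTER_CUBIC)
cv2.imwrite('pics/m10.png',np.hstack([r(f['image'][155:235,195:275]),r(g['image'][155:235,195:275])]))
"
```

```text
(no output)
```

View pics/m10.png

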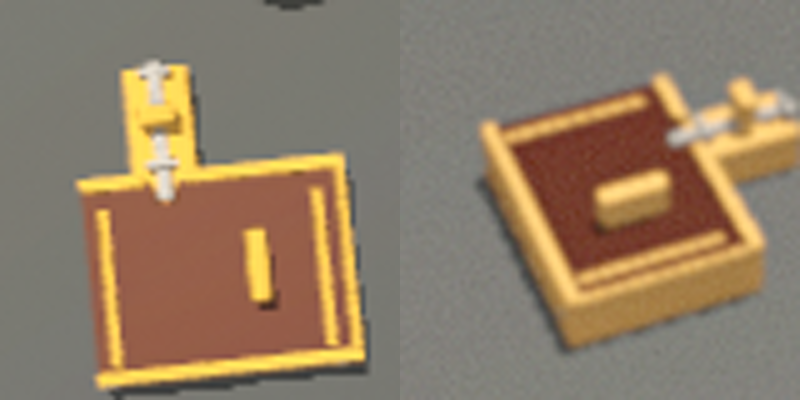

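The lid is closed and the bolt is home in its notch at (165,190), as at the start. I'm handing in.

```bash
python3 -c "
from cell import robot
print(robot.hand_in())"
```

```text
the job is handed in; nothing more can be done
None
```

All five needle tubes (three thick, two thin) lie flat in the case, the lid is shut and the bolt is pushed home. The job was handed in at about 57 s; no verdict came back.

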